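# Null the thickness meter and probe the housing cover

### The arm

A 6-joint arm with a two-finger parallel gripper is mounted at the origin on a cart in front of the work surface, level with it; the furniture and walls round the work are solid. World frame = base frame: x ahead of the robot, y to its left, z up, the work surface at z = 0. Lengths are in m, angles in degrees, forces in N, time in s.
With the tool pointing down it reaches from about 0.275 to 0.725 m from the base axis. Payload 15.9 kg.
Tool frame: the origin (TCP) lies midway between the tips of the shut fingers; the grasp point (between the pads) lies 19 mm behind it; x points along the fingers, y is the direction in which the jaws open and shut, and the axes are right-handed (so a half turn about x gives the same grasp; the last joint's range is limited). The gripper opens to 85 mm and grips with 20 to 120 N. Pads are 22 mm wide; open, the fingers measure 114 mm over their backs; the gripper's body (76 mm by 85 mm) begins 54 mm behind the grasp point. The pads swing forward as they close: fully open they stand 13 mm farther back than shut.
Start: joints at [76.719, 12.198, -1.971, 75.831, 0, 90], TCP at [0.115, 0.487, 0.231] pointing down, gripper open.
Joint ranges: [-170.91, 170.91], [-42.67, 98.43], [-65.05, 77.54], [-120.47, 116.71], [-90, 82.35], [-180, 180]. Speed limits (degrees/s): [108.29, 108.29, 136.94, 147.25, 180, 180].

### API

Orientations are given as [roll, pitch, yaw] about the fixed x, y, z axes, in that order (R = Rz(yaw) Ry(pitch) Rx(roll)).
In Python, from plant import arm, vision gives the robot as it stands. The module is installed in compiled form; this text tells all that it offers.
- The arm moves only by the tool move_arm, never from a script. Its argument "deltas" is a list of rows, each a list of 5 numbers: the shift along the tool's x, y, z in mm, then the turn about the tool's x in rad, then the gripper command: -1 is shut, 1 is fully open, values between are in proportion. A call has exactly 5 rows; each row shifts and turns the pose as measured when the row begins, along the tool's axes as they then stand; what a row does not reach is not made up. A row lasts 1/12 s, in which the tool goes at most 41.7 mm and 7.16 degrees, less where a joint would pass 70% of its speed; a pose out of reach is approached as far as the arm can. A call with a gripper value outside its range is refused whole. The fingers move at their own pace and stop on an object; the grip force is fixed at half the most. Time passes only in rows, so rows that do not move let the fingers close, or fill a call up. It gives the time, the measured TCP pose, the force and the opening at its end, in the units of the state.
- arm.sense(): the state, without advancing time (a new reading comes with each control period).
- vision.capture(name): name is "scene" or "top" or "wrist"; returns the picture (480x640x3 uint8, red, green, blue); there is no depth.
- vision.get_calibration(name): a dict with "K" (3x3 intrinsics, pixels), "dist_coeffs" ([k1, k2, p1, p2, k3] as OpenCV has them; the pictures are not rectified), "R" (3x3) and "t" (3): a world point X has camera coordinates R X + t. Camera axes: x right, y down, z forward; pixel columns grow to the right and rows downward; lengths in m; the calibration is good to about 2 mm. A picture is of the moment at which its call begins: read the wrist's pose just before it. get_calibration takes no time and is no camera call; for the wrist camera it gives the pose at the moment of the call.
- arm.finish_job(): hands the job in, once; it reports no verdict.
The state is a dict: "time_s": time; "joints": joint angles; "joint_vel": joint speeds; "joint_torque": joint torques, N m; "ee_pos": TCP position; "tcp_rot": TCP orientation; "contact_force": force on the tool from outside, world axes, zero at the start; "ft_torque": the same for the moment, N m; "gripper_width": finger opening in m.
Only numpy, scipy, OpenCV 4.12 (cv2) and the standard library are available. Lean on these libraries where they do the work, as an engineer would, in place of code of your own. Each camera call takes 0.05 s, during which the arm holds its last target.

### The job

Check the lacquer on the housing cover with the cordless pen probe: first null the meter by turning only the small inner knob of the dual control until the needle stands in the dark zero block at mid-scale, leaving the wide range ring round it as it is set. Then take the probe from its stand and, holding it upright, touch its sprung tip gently for about half a second on the ringed mark of the bare round zero disc, next on that of the cover's round boss and then on that of its square pad. Finally hang the probe back in the stand's fork by its collar and let go; the other things on the bench stay where they lie.

Things in the scene. Friction and masses are not known exactly. Their poses are not given: they have to be found in the camera images.
- zero_knob (a joint): The small inner knob (aluminium, fluted, 32 mm diameter, 36 mm high, index line on top) of the dual control on the amplifier's flat front deck. Radians, positive clockwise seen from above; 0 = meter needle exactly at mid-scale, end stops at -1.4 and 1.4; it starts clockwise of 0 (0.6 to 1.2), so it has to be turned counter-clockwise seen from above by its reading. It turns with light friction (0.04 N m) and stays where it is left.
- knob_grip (a point): Point on the upright axis of the inner knob at the height to grip it, 24 mm above the knob's underside and 12 mm below its top (its top is 102 mm above the bench). The wide black range ring round the knob (70 mm diameter, 16 mm high) ends 25 mm below this point and turns freely under a touch: keep the fingertips above it. The point turns with the knob.
- meter_needle (a joint): Needle of the meter on the sloped panel behind the knob, driven by the inner knob: 0.6 times the knob's angle. Radians, positive clockwise (to the right) seen by someone facing the panel; 0 = mid-scale. The dark zero block reaches 0.1 rad to either side of 0.
- range_ring_mark (a point): Index mark on top of the range ring, 30 mm from the axis of the knob. Must stay where it is.
- amplifier: Grey desktop amplifier, fixed. Origin on the bench under the axis of the dual control; x points away from the operator, to the sloped meter panel. The case reaches 60 mm to -x, 130 mm to +x and 78 mm to either side; flat deck 48 mm high, the meter panel starts 60 mm behind the knob axis and slopes up to 88 mm above the bench.
- probe_grip (a point): The place to grip the cordless pen probe, on its axis. The probe hangs upright in its stand, 167 mm long: round handle 26 mm diameter, from 40 mm below this point to 32 mm above it; below the handle a black collar, 36 mm diameter and 8 mm thick, its underside 48 mm below this point; then a barrel 18 mm diameter, a cone, and a steel pin of 6 mm whose round tip is 135 mm below this point. 0.14 kg. Its top hangs 205 mm above the bench. z points up along the probe.
- probe_collar (a point): Centre of the underside of the probe's collar, on its axis; z points up along the probe.
- probe_tip (a point): Lower end of the probe's sprung pin, 87 mm below the collar's underside when free. The pin gives way upward by up to 8 mm: it starts to move at 1.6 N and needs 5.2 N at 8 mm, where it stops hard.
- probe: The whole cordless pen probe, loose; origin at the centre of the underside of the collar.
- stand_seat (a point): Where the centre of the collar's underside lies when the probe hangs in the stand: middle of the fork, on its upper face, 125 mm above the bench. x points from the open end of the fork to its post.
- probe_stand: Fixed stand with a dark base plate (120 x 96 mm), a post 52 mm behind the hanging axis, as high as the fork, and a level fork, 8 mm thick, of two prongs 24 mm apart (the barrel is 18 mm), which opens to -x; the prong ends are about 25 mm before the hanging axis. The probe can be lifted straight up out of the fork and lowered straight back. Origin on the bench under the hanging axis.
- zero_disc: The fixed bare zero disc: steel, 44 mm diameter, top 16 mm above the bench, in a flat black round carrier (60 mm). Origin on the bench under its centre.
- disc_point (a point): The ringed mark at the centre of the disc's top.
- cover: The grey cast housing cover, screwed on a dark fixture plate (90 x 122 mm), fixed. Origin on the bench under its centre. Its roof is 38 mm above the bench; on it a round boss, a square pad and a small steel plug.
- round_point (a point): The ringed mark at the centre of the top of the cover's round boss (29 mm diameter), 56 mm above the bench.
- square_point (a point): The ringed mark at the centre of the top of the cover's square pad (28 mm), 46 mm above the bench.
- eraser: Bystander: worn eraser, 20 x 42 x 12 mm, beside the cover; leave it alone.
- ring_gauge: Bystander: steel setting ring, 48 mm across and 14 mm high; leave it alone.
- tweezers: Bystander: steel tweezers, 122 mm long, 8 mm high, lying on edge; leave it alone.
- shim_olive: Bystander: painted setting block, 18 x 34 x 9 mm, beside the cover; leave it alone.

How it is judged:
By the outcome, as a careful person would: the job done as asked, in the order asked, and still so for the second after the job is handed in, with the robot touching nothing.
It also fails if it takes over 67 s, if anything falls off the work surface, if the arm or the gripper's body presses on something with over 40 N, if the wrist force passes 120 N, or if a joint passes its speed limit or range.

## Working session

There is one attempt and no reset: what is moved stays moved. The work goes in short steps, Python scripts to look and compute and a tool call to move; the robot and the scene stay as the last step left them, time stands still between calls to the robot, and variables do not carry over. Pictures are saved under pics/ and viewed, and the job is handed in when it is done.

Besides the shell and the picture viewer there is one more tool, called after "Request:" by a JSON object that holds its "api" and its "payload". move_arm: Moves the arm, as the interface text tells. Its arguments: {"type":"object","properties":{"deltas":{"type":"array"}},"required":["deltas"]}

```bash
mkdir -p pics; python3 - <<'E'
from plant import arm, vision
import cv2
print(arm.sense())
for n in ["scene","top","wrist"]:
    im=vision.capture(n); cv2.imwrite(f"pics/{n}0.png",im[:,:,::-1])
    c=vision.get_calibration(n); print(n,c)
E
```

```text
{'time_s': 0.0, 'joints': array([ 7.67188943e+01,  1.22261972e+01, -2.00841494e+00,  7.58311842e+01,
        5.99173350e-05,  9.00017678e+01]), 'joint_vel': array([-0.11788858,  0.0243661 ,  0.10418248, -0.06194644,  0.01731565,
        0.05929724]), 'joint_torque': array([-2.76750732e-03, -6.86167002e+01,  4.87119520e+01,  1.75849692e-02,
       -2.39481587e-04, -8.77787869e-06]), 'ee_pos': array([0.11478576, 0.48629561, 0.23080279]), 'tcp_rot': array([ -90.05040846,   89.93420357, -103.33328195]), 'contact_force': array([-0.88040115, -0.39808035,  0.33434621]), 'ft_torque': array([ 0.01750332, -0.03408294, -0.01054426]), 'gripper_width': 0.08543040520417156}
scene {'K': array([[594.79584749,   0.        , 327.41801475],
       [  0.        , 594.79584749, 234.02210644],
       [  0.        ,   0.        ,   1.        ]]), 'dist_coeffs': array([-0.05235048,  0.        ,  0.        ,  0.        ,  0.        ]), 'R': array([[ 0.82053271, -0.57136555, -0.01635486],
       [-0.34397299, -0.47072015, -0.81246854],
       [ 0.45651797,  0.67228264, -0.5827756 ]]), 't': array([-0.40606662,
[... 241 characters left out ...]
  0.        ,  0.        ,  0.        ]), 'R': array([[ 0.02728271, -0.99962558, -0.00208607],
       [-0.99621042, -0.02701698, -0.08267334],
       [ 0.08258602,  0.00433372, -0.99657452]]), 't': array([-0.01056957,  0.52676206,  1.22890983])}
wrist {'K': array([[398.34070869,   0.        , 316.19703917],
       [  0.        , 398.34070869, 239.31776002],
       [  0.        ,   0.        ,   1.        ]]), 'dist_coeffs': array([-0.0580292,  0.       ,  0.       ,  0.       ,  0.       ]), 'R': array([[ 0.22900943,  0.97342282, -0.00164159],
       [ 0.91992022, -0.21587029,  0.32733286],
       [ 0.3182789 , -0.07647245, -0.94490767]]), 't': array([-0.50033808, -0.04295523,  0.3820561 ])}
```

View pics/scene0.png

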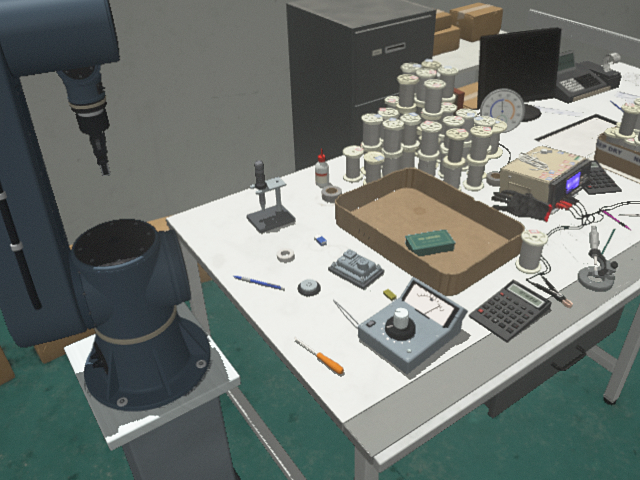

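View pics/top0.png

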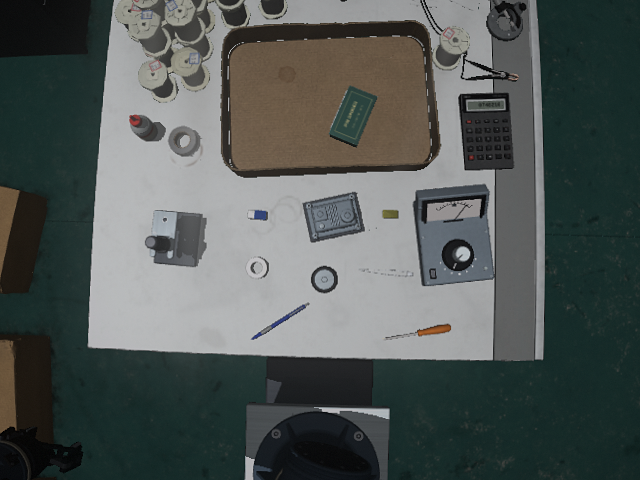

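View pics/wrist0.png

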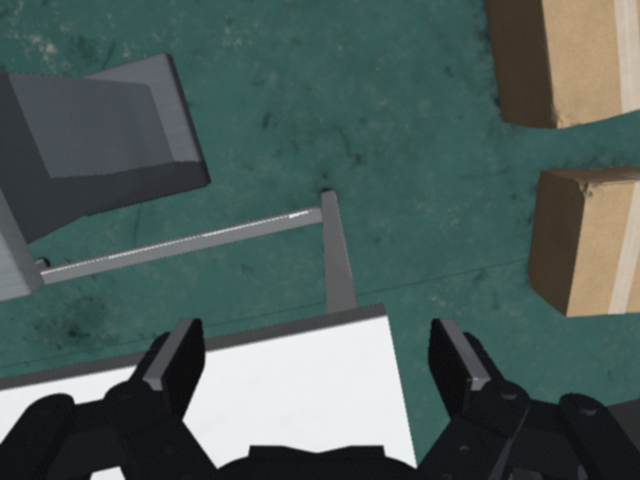

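The top view shows the stand around (175,240), the cover around (333,217), the zero disc at (324,279) and the knob at (460,255). The eraser, ring, tweezers, olive block and others lie around them. I'll zoom in on both views.

```bash
python3 - <<'E'
import cv2
t=cv2.imread("pics/top0.png"); s=cv2.imread("pics/scene0.png")
def crop(im,x0,y0,x1,y1,k,n): cv2.imwrite(f"pics/{n}.png",cv2.resize(im[y0:y1,x0:x1],None,fx=k,fy=k,interpolation=cv2.INTER_CUBIC))
crop(t,400,180,500,290,5,"t_amp"); crop(t,290,180,420,300,5,"t_cov"); crop(t,140,200,220,280,6,"t_st"); crop(s,230,150,310,240,6,"s_st");crop(s,270,235,470,375,4,"s_amp")
E
```

```text
(no output)
```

View pics/t_amp.png

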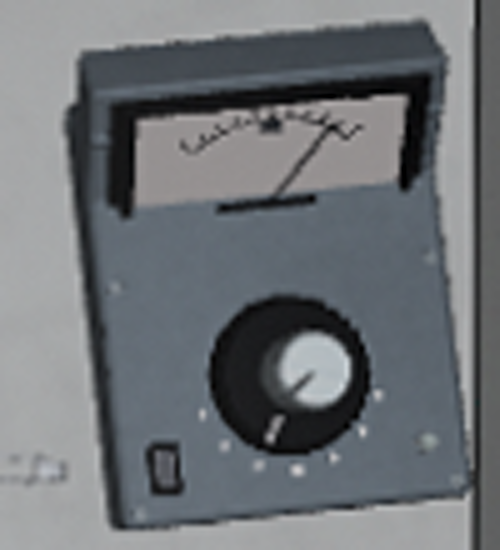

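View pics/t_cov.png

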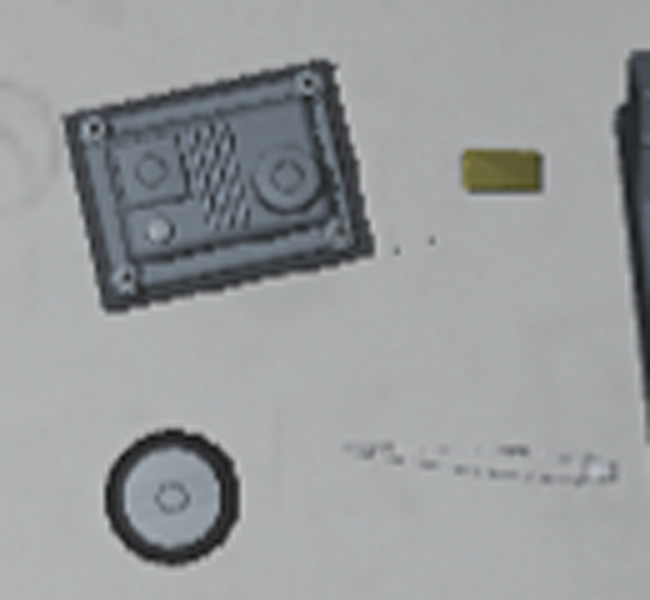

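View pics/t_st.png

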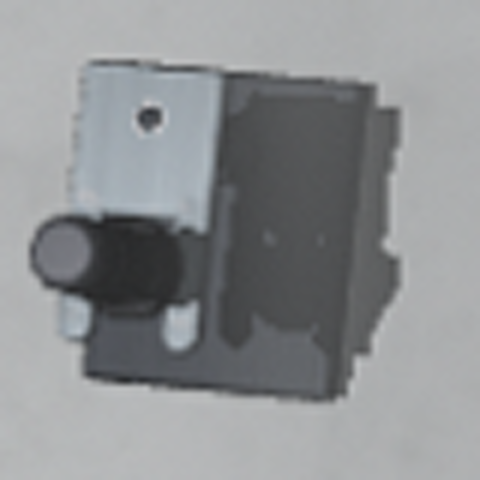

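View pics/s_st.png

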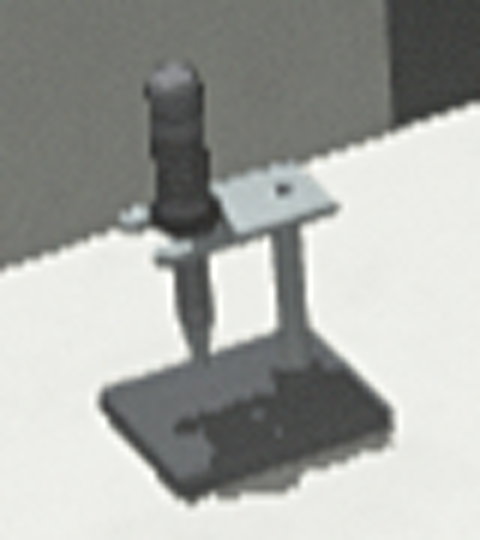

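View pics/s_amp.png

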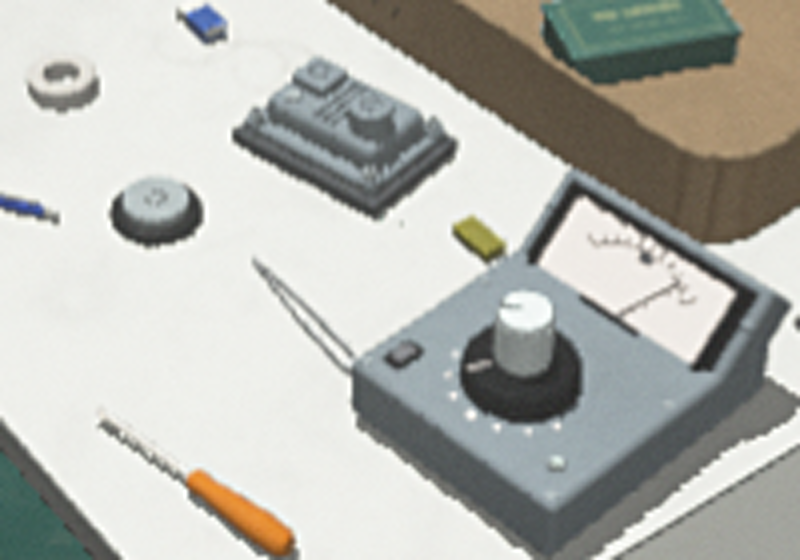

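```bash
cat > h.py <<'E'
import numpy as np, cv2
from plant import arm, vision
def ray(c,px):
    u=cv2.undistortPoints(np.array([[px]],float),c["K"],c["dist_coeffs"])[0,0]
    d=c["R"].T@np.array([u[0],u[1],1.]); o=-c["R"].T@c["t"]; return o,d
def onz(c,px,z):
    o,d=ray(c,px); return o+d*(z-o[2])/d[2]
def two(c1,p1,c2,p2):
    o1,d1=ray(c1,p1);o2,d2=ray(c2,p2)
    A=np.stack([d1,-d2],1); s=np.linalg.lstsq(A,o2-o1,rcond=None)[0]
    a=o1+d1*s[0];b=o2+d2*s[1]; return (a+b)/2,np.linalg.norm(a-b)
def proj(c,X):
    p,_=cv2.projectPoints(np.array([X],float),cv2.Rodrigues(c["R"])[0],c["t"],c["K"],c["dist_coeffs"]); return p[0,0]
def tcp():
    s=arm.sense(); print(s["time_s"],s["ee_pos"].round(4),s["tcp_rot"].round(2),s["contact_force"].round(2),round(s["gripper_width"],4)); return s
E
python3 - <<'E'
from h import *
c=vision.get_calibration("top"); sc=vision.get_calibration("scene")
def f(x,y,k,x0,y0): return ((x+.5)/k-.5+x0,(y+.5)/k-.5+y0)
P={"knobtop":(f(314,369,5,400,180),.102),"ring":(f(290,375,5,400,180),.064),"sq":(f(152,171,5,290,180),.046),"rd":(f(289,177,5,290,180),.056),"disc":(f(172,497,5,290,180),.016),"probetop":(f(62,253,6,140,200),.205),"collar":(f(150,262,6,140,200),.133),"hole":(f(149,117,6,140,200),.125),
"amp1":(f(120,525,5,400,180),.048),"amp2":(f(468,490,5,400,180),.048),"prongR":(f(181,350,6,140,200),.125),"prongL":(f(72,340,6,140,200),.125),"bank":(f(85,378,6,140,200),.005)}
for n,(p,z) in P.items():
    X=onz(c,p,z); print(n,np.round(p,1),X.round(4),"r",np.hypot(X[0],X[1]).round(3), "scene px",proj(sc,X).round(1))
E
```

```text
knobtop [462.4 253.4] [ 0.4922 -0.2893  0.102 ] r 0.571 scene px [400.6 310.2]
ring [457.6 254.6] [ 0.4916 -0.2883  0.064 ] r 0.57 scene px [399.1 322.5]
sq [320.  213.8] [0.5731 0.0079 0.046 ] r 0.573 scene px [349.6 251.3]
rd [347.4 215. ] [ 0.5709 -0.0509  0.056 ] r 0.573 scene px [362.5 259.7]
disc [324. 279.] [ 0.4331 -0.0046  0.016 ] r 0.433 scene px [308.6 282.5]
probetop [149.9 241.8] [0.4921 0.3285 0.205 ] r 0.592 scene px [258.5 160.4]
collar [164.6 243.2] [0.4945 0.3201 0.133 ] r 0.589 scene px [262.7 183.5]
hole [164.4 219.1] [0.5445 0.3253 0.125 ] r 0.634 scene px [277.  179.9]
amp1 [423.6 284.6] [ 0.4262 -0.2187  0.048 ] r 0.479 scene px [357. 322.]
amp2 [493.2 277.6] [ 0.4445 -0.3716  0.048 ] r 0.579 scene px [407.2 359.2]
prongR [169.8 257.9] [0.4655 0.3102 0.125 ] r 0.559 scene px [255.8 190.5]
prongL [151.6 256.2] [0.4677 0.3484 0.125 ] r 0.583 scene px [250.  184.7]
bank [153.8 262.6] [0.4582 0.3794 0.005 ] r 0.595 scene px [245.9 215.5]
```

```bash
cat >> h.py <<'E'
from scipy.spatial.transform import Rotation as Ro
def Rt(s=None):
    s=s or arm.sense(); return Ro.from_euler("xyz",s["tcp_rot"],degrees=True).as_matrix()
def to(X,s=None):
    "delta in tool mm to put the TCP at X"
    s=s or arm.sense(); return (Rt(s).T@(np.array(X)-s["ee_pos"])*1000).round(1)
E
python3 - <<'E'
from h import *
print(Rt().round(3)); print(to([.492,-.2888,.22])); print(to([.492,.3285,.26]))
E
```

```text
[[-0.     0.23   0.973]
 [-0.001  0.973 -0.23 ]
 [-1.    -0.001  0.   ]]
[  11.5 -667.8  545.2]
[-29.  -67.  403.4]
```

Request:
{"api": "move_arm", "payload": {"deltas": [[0,-31,26,0,1],[0,-31,26,0,1],[0,-31,26,0,1],[0,-31,26,0,1],[0,-31,26,0,1]]}}

```text
time_s: 0.57
ee_pos: [0.205, 0.3041, 0.2278]
tcp_rot: [-108.1, 89.7, -120.9]
contact_force: [0.8, 0.6, -0.0]
gripper_width: 0.0853
```

Request:
{"api": "move_arm", "payload": {"deltas": [[0,-31,26,0,1],[0,-31,26,0,1],[0,-31,26,0,1],[0,-31,26,0,1],[0,-31,26,0,1]]}}

```text
time_s: 0.98
ee_pos: [0.2906, 0.1327, 0.2281]
tcp_rot: [-93.5, 89.8, -106.1]
contact_force: [0.4, 1.0, -0.4]
gripper_width: 0.0852
```

```bash
python3 - <<'E'
from h import *
s=tcp(); print(s["joints"].round(1))
im=vision.capture("wrist"); cv2.imwrite("pics/w1.png",im[:,:,::-1])
c=vision.get_calibration("wrist"); np.savez("w1.npz",**c)
for n,X in dict(disc=[.4331,-.0046,.016],sq=[.5731,.0079,.046],rd=[.5709,-.0509,.056],knob=[.492,-.289,.102]).items(): print(n,proj(c,X))
print(Rt().T@(-c["R"].T@c["t"]-s["ee_pos"]))
E
```

```text
0.9833 [0.2906 0.1327 0.2281] [ -93.5    89.79 -106.13] [ 0.39  1.   -0.42] 0.0852
[ 24.7  -9.  -24.4  74.8  -0.2  37.3]
disc [224.08095219 352.96299328]
sq [267.36054294 469.8582308 ]
rd [214.68755532 483.66426488]
knob [-33.96471236 492.87743514]
[-0.14328705 -0.00309491 -0.08146606]
```

View pics/w1.png

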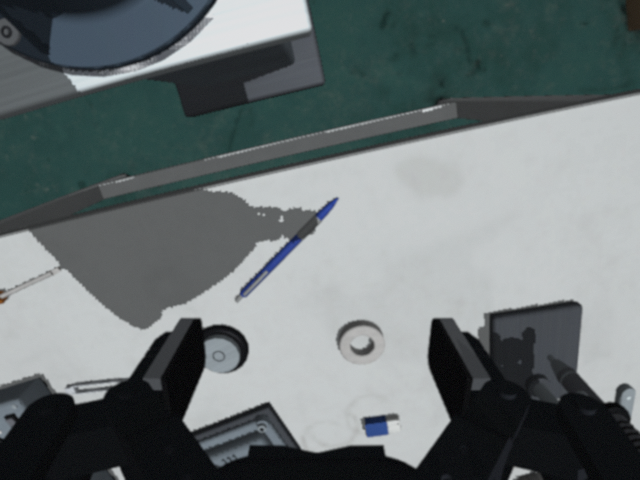

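```bash
python3 - <<'E'
from h import *
s=tcp(); print(s["joints"].round(1),s["joint_vel"].round(1),to([.492,-.2888,.20]))
E
```

```text
1.0333 [0.2929 0.128  0.2281] [-79.01  89.68 -91.94] [-0.18 -1.05  0.03] 0.085
[ 23.9  -9.  -24.3  74.8  -0.3  36.8] [ 9.1  0.8  0.4  0.1  0.5 13.3] [  30.4 -361.5  287.3]
```

Request:
{"api": "move_arm", "payload": {"deltas": [[2,-31,25,0,1],[2,-31,25,0,1],[2,-31,25,0,1],[2,-31,25,0,1],[2,-31,25,0,1]]}}

```text
time_s: 1.45
ee_pos: [0.3747, -0.0416, 0.2199]
tcp_rot: [-48.7, 89.8, -61.4]
contact_force: [1.5, 2.3, 1.2]
gripper_width: 0.0854
```

Request:
{"api": "move_arm", "payload": {"deltas": [[2,-31,25,0,1],[2,-31,25,0,1],[2,-31,25,0,1],[2,-31,25,0,1],[0,0,0,0,1]]}}

```text
time_s: 1.87
ee_pos: [0.4472, -0.1975, 0.2104]
tcp_rot: [-53.2, 89.8, -66.2]
contact_force: [0.3, -0.3, -0.3]
gripper_width: 0.0857
```

```bash
python3 - <<'E'
from h import *
vision.capture("wrist")
s=tcp(); print(s["joints"].round(1),s["joint_vel"].round(1),to([.492,-.2888,.20]))
im=vision.capture("wrist"); cv2.imwrite("pics/w2.png",im[:,:,::-1])
c=vision.get_calibration("wrist"); np.savez("w2.npz",**c)
for n,X in dict(disc=[.4331,-.0046,.016],sq=[.5731,.0079,.046],rd=[.5709,-.0509,.056],knob=[.492,-.289,.102]).items(): print(n,proj(c,X))
E
```

```text
1.9167 [ 0.4461 -0.1953  0.2105] [-58.28  89.82 -71.26] [-0.75  0.1  -0.49] 0.0853
[-23.6  10.8  -6.7  72.4  -0.1 -10.6] [ 3.5 -3.4 -3.2  0.8  0.6  2.5] [ 10.8 -80.7  65.7]
disc [530.82667029 142.28873673]
sq [568.91446784 300.4979411 ]
rd [508.80472966 317.85313767]
knob [201.87696168 321.98515554]
```

View pics/w2.png

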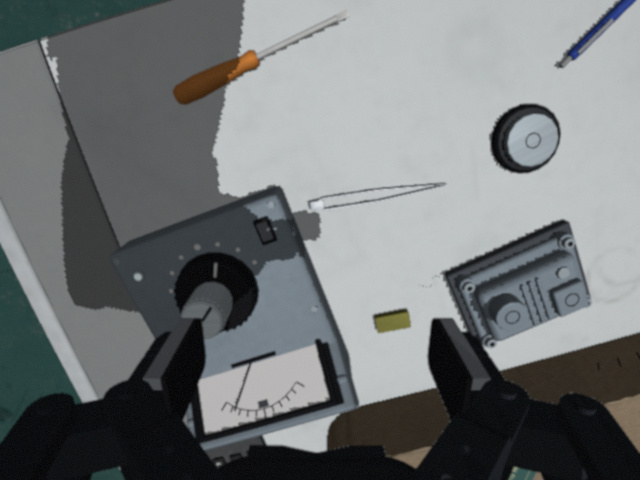

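The wrist view shows the disc mark at (533,141), the round mark at (513,317), the square mark at (572,300) and the needle right of the zero block. I'll crop it to refine these.

```bash
python3 - <<'E'
import cv2,numpy as np
t=cv2.imread("pics/w2.png")
def crop(im,x0,y0,x1,y1,k): return cv2.resize(im[y0:y1,x0:x1],None,fx=k,fy=k,interpolation=cv2.INTER_CUBIC)
a=crop(t,480,90,630,350,2.0); b=crop(t,160,200,360,450,2.2)
h=max(a.shape[0],b.shape[0]); 
o=np.zeros((h,a.shape[1]+b.shape[1],3),np.uint8);o[:a.shape[0],:a.shape[1]]=a;o[:b.shape[0],a.shape[1]:]=b
cv2.imwrite("pics/w2c.png",o)
E
```

```text
(no output)
```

View pics/w2c.png

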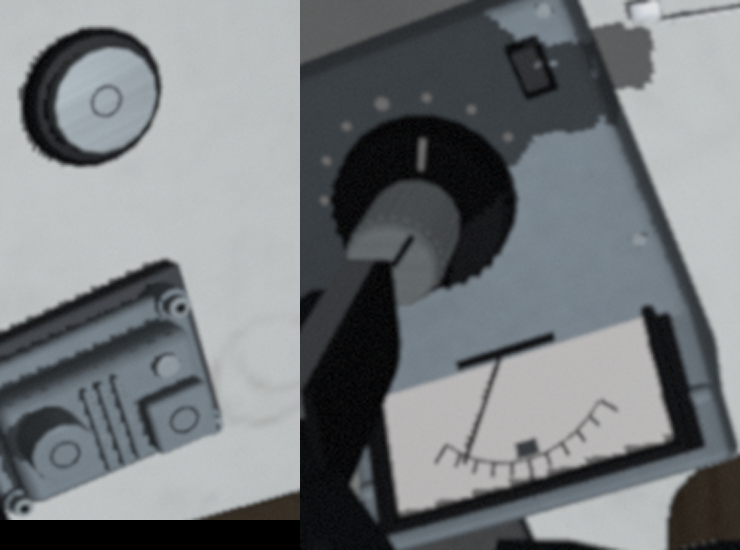

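```bash
python3 - <<'E'
from h import *
c=dict(np.load("w2.npz"));  t=vision.get_calibration("top"); sc=vision.get_calibration("scene")
for n,p,z,pt,ps in [("disc",(533.2,140.2),.016,(324,279),None),("rd",(512.2,316.7),.056,(347.4,215),None),("sq",(571.7,299.2),.046,(320,213.8),None),("ring",(216.1,291.5),.064,(457.6,254.6),None)]:
    X=onz(c,p,z); print(n,X.round(4),onz(t,pt,z).round(4),"2view",[np.round(q,4) for q in two(c,p,t,pt)])
print("knob scene",onz(sc,(401,310.8),.102))
E
```

```text
disc [ 0.4318 -0.0025  0.016 ] [ 0.4331 -0.0046  0.016 ] 2view [array([ 0.4321, -0.0042,  0.0188]), np.float64(0.002)]
rd [ 0.5705 -0.0479  0.056 ] [ 0.5709 -0.0509  0.056 ] 2view [array([ 0.5698, -0.0498,  0.0583]), np.float64(0.0026)]
sq [0.5724 0.0104 0.046 ] [0.5731 0.0079 0.046 ] 2view [array([0.5721, 0.0087, 0.0478]), np.float64(0.0023)]
ring [ 0.4869 -0.2859  0.064 ] [ 0.4916 -0.2883  0.064 ] 2view [array([ 0.4924, -0.2912,  0.0509]), np.float64(0.0004)]
knob scene [ 0.49164014 -0.29137616  0.102     ]
```

```bash
python3 - <<'E'
from h import *
s=tcp(); print(to([.4915,-.2885,.130]))
E
```

```text
1.9667 [ 0.4455 -0.1935  0.2109] [-54.82  89.84 -67.74] [-0.01  0.54 -0.3 ] 0.0852
[ 81.2 -82.1  65.9]
```

Request:
{"api": "move_arm", "payload": {"deltas": [[10,-22,18,0,1],[20,-22,18,0,1],[25,-22,18,0,1],[18,-14,11,0,1],[5,0,0,0,1]]}}

```text
time_s: 2.38
ee_pos: [0.4935, -0.2841, 0.1338]
tcp_rot: [-18.4, 89.6, -30.9]
contact_force: [0.6, 0.3, -1.2]
gripper_width: 0.0855
```

```bash
python3 - <<'E'
from h import *
vision.capture("wrist")
s=tcp(); print(s["joints"].round(1),to([.4915,-.2885,.069]))
im=vision.capture("wrist"); cv2.imwrite("pics/w3.png",im[:,:,::-1])
im=vision.capture("top"); cv2.imwrite("pics/t3.png",cv2.resize(im[150:300,380:540,::-1],None,fx=4,fy=4,interpolation=cv2.INTER_CUBIC))
c=vision.get_calibration("wrist"); np.savez("w3.npz",**c)
print(proj(c,[.4915,-.2885,.102]))
E
```

```text
2.4333 [ 0.4927 -0.2828  0.1338] [-15.66  89.69 -28.23] [ 0.22  0.89 -1.9 ] 0.0852
[-29.9  21.9  -3.   64.8   0.  -17.3] [64.8 -5.8 -0.3]
[301.24628452 283.00013406]
```

View pics/w3.png

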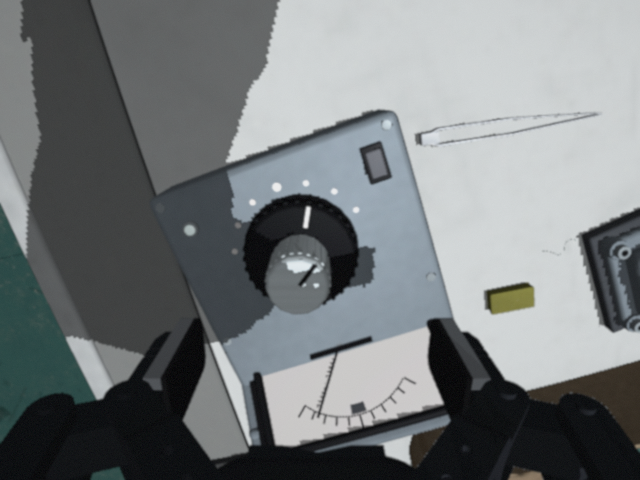

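View pics/t3.png

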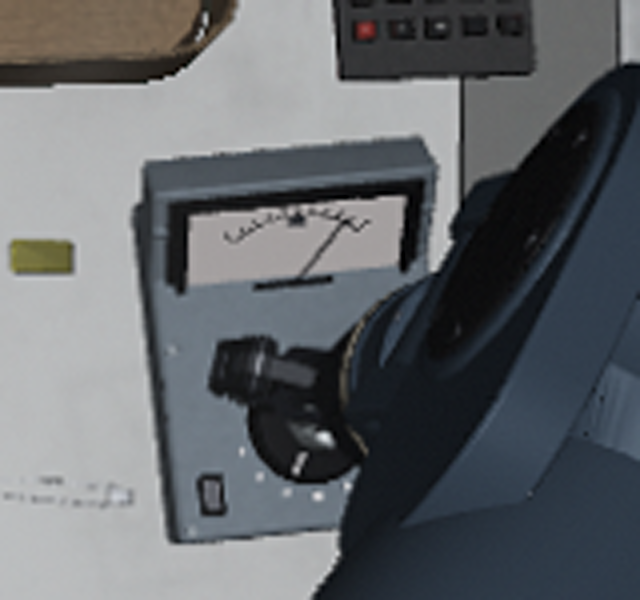

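```bash
python3 - <<'E'
from h import *
c=dict(np.load("w3.npz"))
t=cv2.imread("pics/w3.png"); cv2.imwrite("pics/w3c.png",cv2.resize(t[180:330,230:380],None,fx=4,fy=4,interpolation=cv2.INTER_CUBIC))
for p in [(299,287),(299,289)]: print(onz(c,p,.102))
print(onz(c,(301,247),.064))
s=arm.sense(); print(proj(c,s["ee_pos"]))
E
```

```text
[ 0.49338851 -0.29008338  0.102     ]
[ 0.49445743 -0.29033686  0.102     ]
[ 0.48668081 -0.28900519  0.064     ]
[313.77421937 320.28196626]
```

View pics/w3c.png

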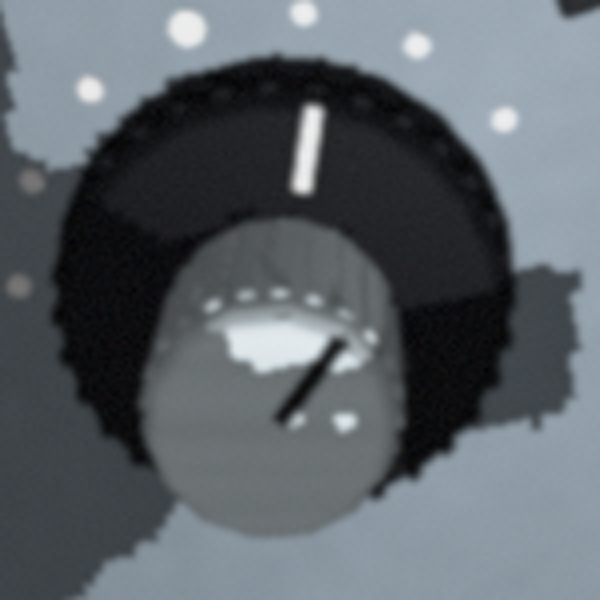

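```bash
python3 - <<'E'
from h import *
s=tcp(); print(to([.4925,-.2895,.069]))
E
```

```text
2.5333 [ 0.4931 -0.2822  0.1366] [-15.23  89.54 -27.76] [ 0.29  0.33 -0.59] 0.0851
[67.6 -7.1  0.5]
```

Request:
{"api": "move_arm", "payload": {"deltas": [[12,-6,0,0,1],[20,-3,0,0,1],[18,0,0,0,1],[14,0,0,0,1],[5,0,0,0,1]]}}

```text
time_s: 2.95
ee_pos: [0.4947, -0.2867, 0.0753]
tcp_rot: [-14.5, 88.9, -26.7]
contact_force: [-0.2, -0.3, 0.1]
gripper_width: 0.0854
```

```bash
python3 - <<'E'
from h import *
s=tcp(); print(to([.4925,-.2895,.069]),s["joint_vel"].round(1))
E
```

```text
2.95 [ 0.4947 -0.2867  0.0753] [-14.49  88.86 -26.67] [-0.18 -0.31  0.08] 0.0854
[ 6.3 -3.1 -1.6] [ 1.3  0.5 -4.5 -6.4  0.   0.4]
```

Request:
{"api": "move_arm", "payload": {"deltas": [[5,-3,-1,0,1],[2,0,0,0,-0.2],[0,0,0,0,-1],[0,0,0,0,-1],[0,0,0,0,-1]]}}

```text
time_s: 3.37
ee_pos: [0.4943, -0.2882, 0.0727]
tcp_rot: [-16.7, 88.6, -28.7]
contact_force: [-10.3, -32.5, 20.6]
gripper_width: 0.0385
```

Request:
{"api": "move_arm", "payload": {"deltas": [[0,0,0,0,-1],[0,0,0,0,-1],[0,0,0,0,-1],[0,0,0,0,-1],[0,0,0,0,-1]]}}

```text
time_s: 3.78
ee_pos: [0.494, -0.2926, 0.0745]
tcp_rot: [-30.8, 88.3, -43.0]
contact_force: [0.6, -1.9, -5.5]
gripper_width: 0.0304
```

```bash
python3 - <<'E'
from h import *
s=tcp()
im=vision.capture("wrist"); cv2.imwrite("pics/w4.png",im[:,:,::-1])
im=vision.capture("top"); cv2.imwrite("pics/t4.png",cv2.resize(im[160:300,390:530,::-1],None,fx=4,fy=4,interpolation=cv2.INTER_CUBIC))
im=vision.capture("scene"); cv2.imwrite("pics/s4.png",cv2.resize(im[250:380,340:480,::-1],None,fx=4,fy=4,interpolation=cv2.INTER_CUBIC))
tcp()
E
```

```text
3.7833 [ 0.494  -0.2926  0.0745] [-30.81  88.31 -43.02] [ 0.59 -1.93 -5.52] 0.0304
3.9333 [ 0.494  -0.2926  0.0745] [-30.98  88.31 -43.19] [ 0.15 -1.79 -5.82] 0.0302
```

View pics/w4.png

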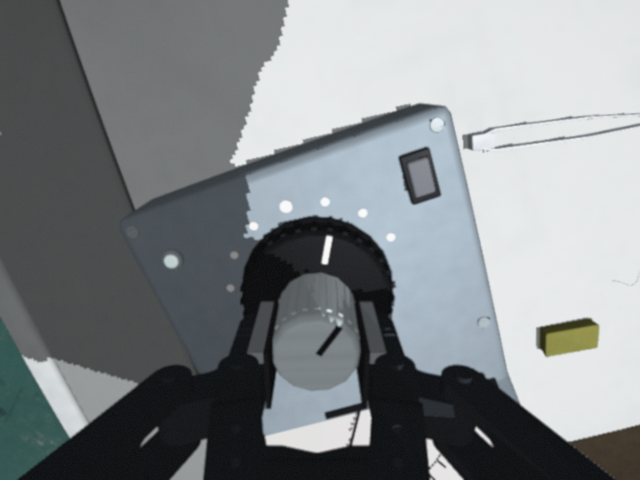

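View pics/t4.png

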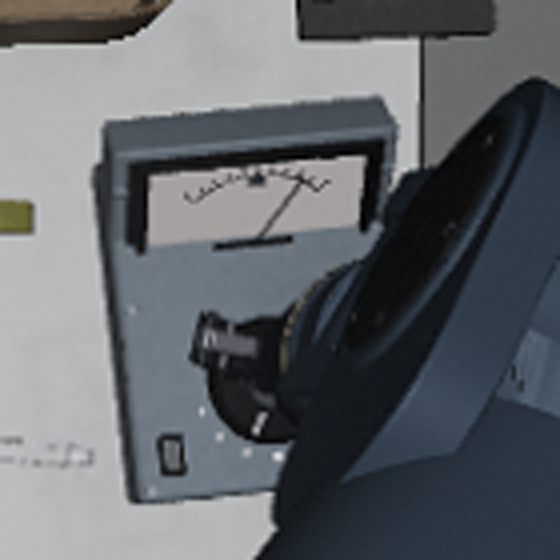

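View pics/s4.png

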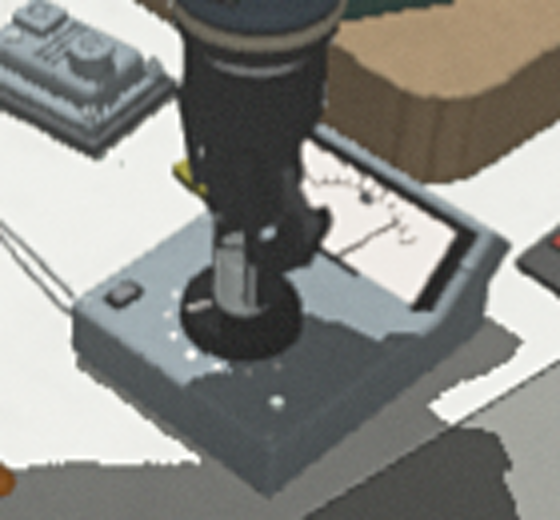

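```bash
python3 - <<'E'
from h import *
t=vision.get_calibration("top"); sc=vision.get_calibration("scene")
def f(p,k,x0,y0): return ((p[0]+.5)/k-.5+x0,(p[1]+.5)/k-.5+y0)
w=dict(np.load("w2.npz"))
X={}
for n,a,b,d in [("block",(270,122),(646,257),(527,447)),("tip",(333,128),(682,285),(465,463)),("piv",(277,196),(615,319),(499,358)),("endL",(185,148),(592,240),(602,403)),("endR",(358,128),(690,300),(442,455))]:
    A=f(a,5,400,180);B=f(b,4,270,235);D=f((d[0]-300,d[1]),2.2,160,200)
    X[n],e=two(t,A,sc,B); print(n,X[n].round(4),round(e,4), two(w,D,sc,B)[0].round(4),two(w,D,t,A)[0].round(4))
E
```

```text
block [ 0.599  -0.2771  0.0703] 0.001 [ 0.5988 -0.2768  0.0703] [ 0.5995 -0.2773  0.0699]
tip [ 0.5986 -0.3058  0.0693] 0.002 [ 0.6021 -0.3047  0.0682] [ 0.5971 -0.3026  0.0757]
piv [ 0.57   -0.2861  0.044 ] 0.0019 [ 0.5712 -0.285   0.0436] [ 0.5706 -0.2851  0.0471]
endL [ 0.5881 -0.242   0.0639] 0.0004 [ 0.5877 -0.243   0.0653] [ 0.5876 -0.2422  0.0661]
endR [ 0.5978 -0.3163  0.0664] 0.0018 [ 0.5992 -0.3145  0.0649] [ 0.599  -0.3156  0.0662]
```

Request:
{"api": "move_arm", "payload": {"deltas": [[0,0,0,-0.12,-1],[0,0,0,-0.12,-1],[0,0,0,-0.12,-1],[0,0,0,-0.12,-1],[0,0,0,-0.12,-1]]}}

```text
time_s: 4.35
ee_pos: [0.4938, -0.2913, 0.0745]
tcp_rot: [-63.8, 88.4, -40.5]
contact_force: [0.1, -0.8, -4.8]
gripper_width: 0.0299
```

```bash
cat > look.py <<'E'
from h import *
import sys
n=sys.argv[1]
s=tcp(); print(s["joints"].round(1), "toolx",Rt(s)[:,0].round(4),"jaw yaw",np.degrees(np.arctan2(Rt(s)[1,1],Rt(s)[0,1])).round(1))
im=vision.capture("top"); a=cv2.resize(im[185:245,405:495,::-1],None,fx=6,fy=6,interpolation=cv2.INTER_CUBIC)
cv2.imwrite(f"pics/{n}.png",a)
E
python3 look.py t5
```

```text
4.35 [ 0.4938 -0.2913  0.0745] [-63.79  88.42 -40.55] [ 0.13 -0.8  -4.75] 0.0299
[-30.4  23.7  -9.4  55.4  -0.3 -53.6] toolx [ 0.0209 -0.0179 -0.9996] jaw yaw 113.2
```

View pics/t5.png

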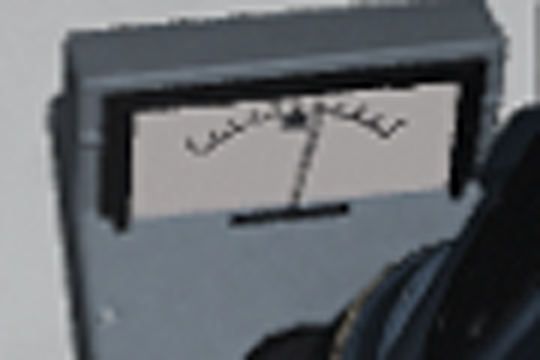

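Request:
{"api": "move_arm", "payload": {"deltas": [[0,0,0,-0.12,-1],[0,0,0,-0.1,-1],[0,0,0,0,-1],[0,0,0,0,-1],[0,0,0,0,-1]]}}

```text
time_s: 4.82
ee_pos: [0.4935, -0.2909, 0.0745]
tcp_rot: [-76.2, 88.5, -40.9]
contact_force: [1.0, -1.3, -5.6]
gripper_width: 0.0301
```

```bash
python3 look.py t6
```

```text
4.8167 [ 0.4935 -0.2909  0.0745] [-76.23  88.46 -40.91] [ 1.04 -1.26 -5.6 ] 0.0301
[-30.4  23.7  -9.4  55.4  -0.3 -65.7] toolx [ 0.0203 -0.0175 -0.9996] jaw yaw 125.3
```

View pics/t6.png

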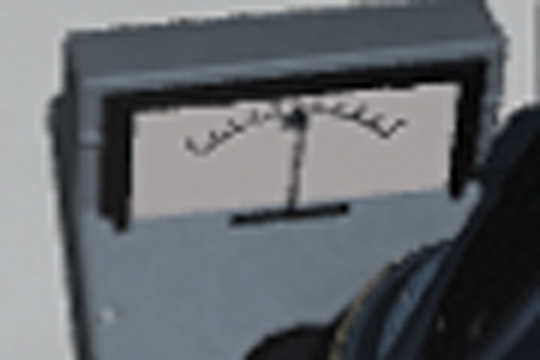

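Request:
{"api": "move_arm", "payload": {"deltas": [[0,0,0,-0.07,-1],[0,0,0,0,-1],[0,0,0,0,-1],[0,0,0,0,-1],[0,0,0,0,-1]]}}

```text
time_s: 5.28
ee_pos: [0.4934, -0.2908, 0.0745]
tcp_rot: [-79.4, 88.5, -40.8]
contact_force: [1.1, -1.7, -4.2]
gripper_width: 0.0298
```

```bash
python3 look.py t7; python3 - <<'E'
from h import *
im=vision.capture("scene"); cv2.imwrite("pics/s7.png",cv2.resize(im[270:350,390:470,::-1],None,fx=7,fy=7,interpolation=cv2.INTER_CUBIC))
E
```

```text
5.2833 [ 0.4934 -0.2908  0.0745] [-79.4   88.48 -40.81] [ 1.13 -1.66 -4.24] 0.0298
[-30.4  23.7  -9.4  55.4  -0.3 -69. ] toolx [ 0.0201 -0.0173 -0.9996] jaw yaw 128.6
```

View pics/t7.png

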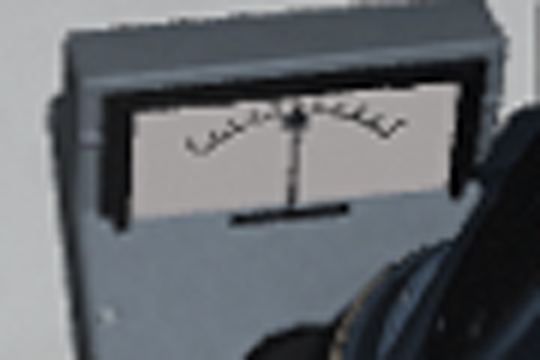

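View pics/s7.png

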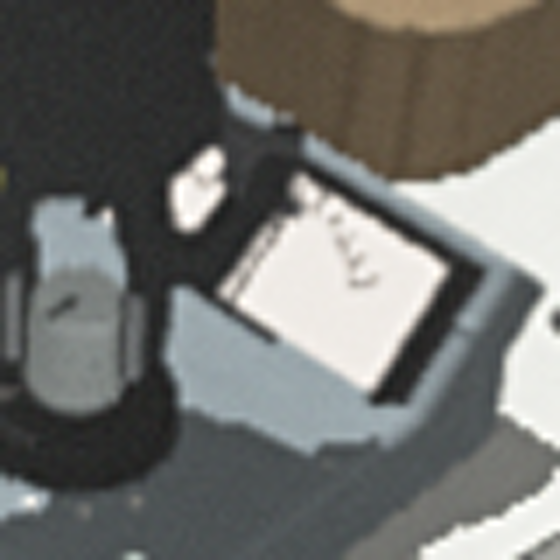

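Request:
{"api": "move_arm", "payload": {"deltas": [[0,0,0,-0.05,-1],[0,0,0,0,-1],[0,0,0,0,-0.3],[0,0,0,0,0.2],[0,0,0,0,0.6]]}}

```text
time_s: 5.8
ee_pos: [0.4938, -0.2911, 0.075]
tcp_rot: [-82.2, 88.4, -40.9]
contact_force: [-0.1, 0.2, -0.2]
gripper_width: 0.0532
```

Request:
{"api": "move_arm", "payload": {"deltas": [[0,0,0,0,1],[-15,0,0,0,1],[-20,0,0,0,1],[-20,0,0,0,1],[-20,0,0,0,1]]}}

```text
time_s: 6.22
ee_pos: [0.4905, -0.2885, 0.1495]
tcp_rot: [-84.9, 88.7, -43.8]
contact_force: [-0.1, 0.3, -0.8]
gripper_width: 0.0855
```

```bash
python3 look.py t8; python3 - <<'E'
from h import *
im=vision.capture("scene"); cv2.imwrite("pics/s8.png",cv2.resize(im[270:350,390:470,::-1],None,fx=7,fy=7,interpolation=cv2.INTER_CUBIC))
im=vision.capture("wrist"); cv2.imwrite("pics/w8.png",im[:,:,::-1])
np.savez("w8.npz",**vision.get_calibration("wrist"))
s=tcp();print(to([.4935,.3285,.30]),to([.53,0,.25]))
E
```

```text
6.2167 [ 0.4905 -0.2885  0.1495] [-84.86  88.7  -43.79] [-0.09  0.29 -0.78] 0.0855
[-30.3  20.7  -2.5  65.6  -0.3 -71.4] toolx [ 0.0164 -0.0157 -0.9997] jaw yaw 131.1
6.3667 [ 0.4917 -0.2892  0.1502] [-82.98  88.51 -41.91] [-0.08  0.78 -0.56] 0.0853
[-160.4  460.5  407.7] [-104.   190.3  219.2]
```

View pics/t8.png

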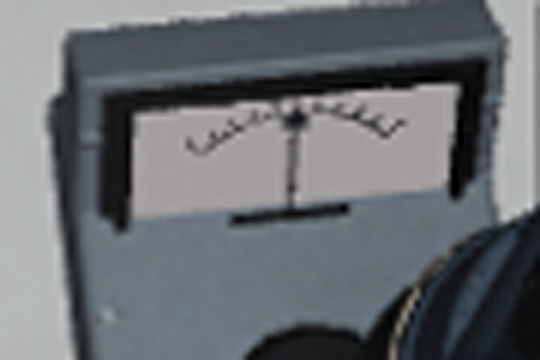

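View pics/w8.png

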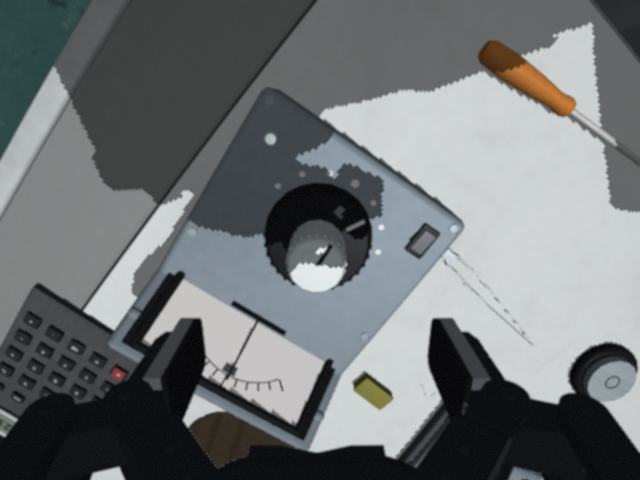

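Request:
{"api": "move_arm", "payload": {"deltas": [[-20,24,21,0,1],[-20,25,22,0,1],[-15,27,25,0,1],[-15,27,25,0,1],[-15,27,25,0,1]]}}

```text
time_s: 6.78
ee_pos: [0.4911, -0.1113, 0.2282]
tcp_rot: [-94.3, 88.9, -53.9]
contact_force: [0.3, -0.4, 0.2]
gripper_width: 0.0852
```

Request:
{"api": "move_arm", "payload": {"deltas": [[-12,27,25,0,1],[-12,27,25,0,1],[-12,27,25,0,1],[-12,27,25,0,1],[-12,27,25,0,1]]}}

```text
time_s: 7.2
ee_pos: [0.4959, 0.0822, 0.2856]
tcp_rot: [-99.2, 88.9, -58.9]
contact_force: [1.6, -0.5, -1.3]
gripper_width: 0.0853
```

```bash
python3 - <<'E'
from h import *
vision.capture("wrist")
s=tcp();print(s["joints"].round(1),"toolx",Rt(s)[:,0].round(4),to([.4935,.3285,.28]))
im=vision.capture("wrist"); cv2.imwrite("pics/w9.png",im[:,:,::-1])
c=vision.get_calibration("wrist");np.savez("w9.npz",**c); print(proj(c,[.4935,.3285,.205]))
im=vision.capture("top"); cv2.imwrite("pics/t9.png",im[:,:,::-1])
tcp()
E
```

```text
7.25 [0.4964 0.088  0.2872] [-89.69  89.   -49.25] [-2.54  4.79  0.47] 0.0854
[ 10.6  12.1   6.   83.4  -0.9 -29.8] toolx [ 0.0114 -0.0132 -0.9998] [  4.  185.1 153.8]
[565.69805262 444.93388764]
7.35 [0.4965 0.0827 0.2854] [-96.78  88.92 -56.3 ] [-0.1  -0.39 -0.06] 0.0851
```

View pics/w9.png

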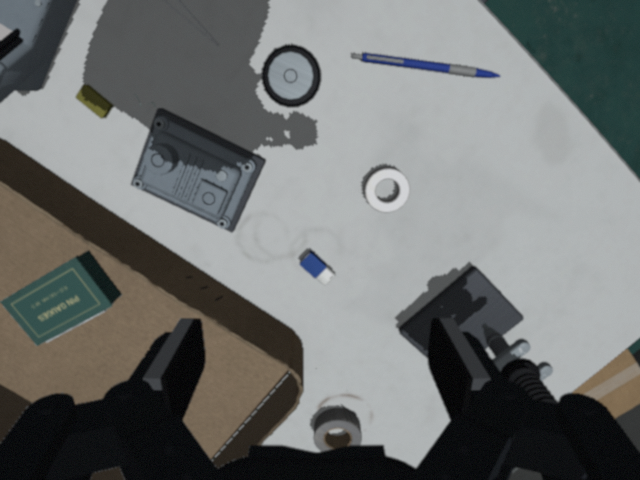

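View pics/t9.png

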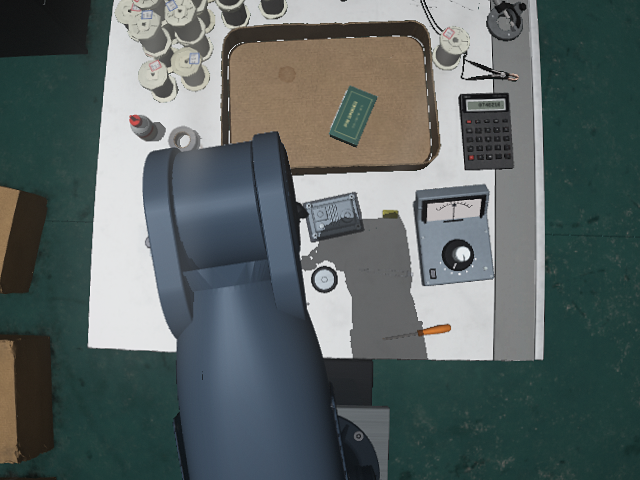

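```bash
python3 - <<'E'
from h import *
s=tcp(); print(to([.4935,.3285,.27]))
c=dict(np.load("w9.npz"))
for n,p,z in [("disc",(291,76),.016),("rd",(157,160),.056),("sq",(208,198),.046)]: print(n,onz(c,p,z).round(4))
E
```

```text
7.35 [0.4965 0.0827 0.2854] [-96.78  88.92 -56.3 ] [-0.1  -0.39 -0.06] 0.0851
[ 11.6 189.2 157.3]
disc [ 0.4326 -0.0077  0.016 ]
rd [ 0.5716 -0.0537  0.056 ]
sq [0.5734 0.0043 0.046 ]
```

Request:
{"api": "move_arm", "payload": {"deltas": [[2,29,24,0,1],[2,29,24,0,1],[2,29,24,0,1],[2,29,24,0,1],[2,29,24,0,1]]}}

```text
time_s: 7.77
ee_pos: [0.4956, 0.2674, 0.2685]
tcp_rot: [-106.0, 88.8, -66.3]
contact_force: [1.8, -0.6, 0.7]
gripper_width: 0.0852
```

Request:
{"api": "move_arm", "payload": {"deltas": [[0,29,24,0,1],[0,10,8,0,1],[0,0,0,0,1],[0,0,0,0,1],[0,0,0,0,1]]}}

```text
time_s: 8.18
ee_pos: [0.495, 0.321, 0.2608]
tcp_rot: [-124.7, 88.6, -85.0]
contact_force: [0.7, -0.2, 0.7]
gripper_width: 0.0853
```

```bash
python3 - <<'E'
from h import *
s=tcp();print(s["joints"].round(1),s["joint_vel"].round(1),"toolx",Rt(s)[:,0].round(4),to([.4935,.3285,.27]))
c0=vision.get_calibration("wrist")
im=vision.capture("wrist"); cv2.imwrite("pics/w10.png",im[:,:,::-1])
c=vision.get_calibration("wrist");np.savez("w10.npz",**c0); print(proj(c0,[.4935,.3285,.205]),proj(c,[.4935,.3285,.205]))
E
```

```text
8.1833 [0.495  0.321  0.2608] [-124.71   88.6   -85.02] [ 0.66 -0.2   0.65] 0.0853
[33.6 24.  18.5 85.2 -1.2 -6.1] [-1.3 -0.2 -1.1 -0.3 -0.3 -0.7] toolx [ 0.0021 -0.0243 -0.9997] [-9.4  6.5  3.5]
[328.97717992 273.29111633] [329.5854821 273.5115037]
```

View pics/w10.png

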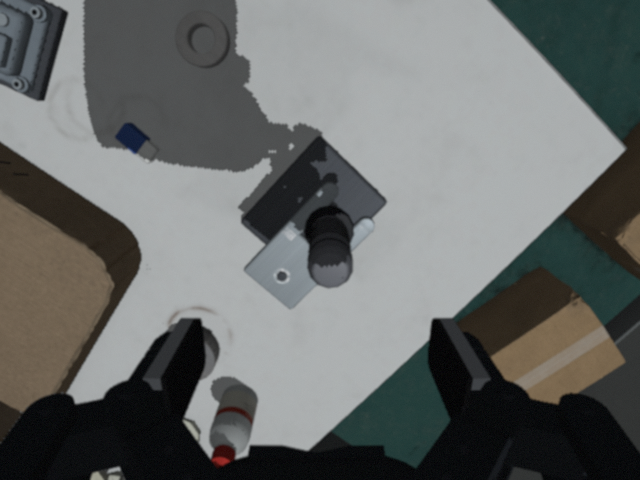

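```bash
python3 - <<'E'
from h import *
c=dict(np.load("w10.npz"))
im=cv2.imread("pics/w10.png"); cv2.imwrite("pics/w10c.png",cv2.resize(im[180:310,230:390],None,fx=5,fy=5,interpolation=cv2.INTER_CUBIC))
for p in [(330,265),(330,267)]: print(onz(c,p,.205))
s=tcp(); print(to([.4935,.3285,.16]))
E
```

```text
[0.48943866 0.32577724 0.205     ]
[0.4903267  0.32653232 0.205     ]
8.2333 [0.4951 0.3206 0.2608] [-124.67   88.6   -85.01] [-0.55 -0.71  0.18] 0.0853
[100.6   9.1   5.2]
```

View pics/w10c.png

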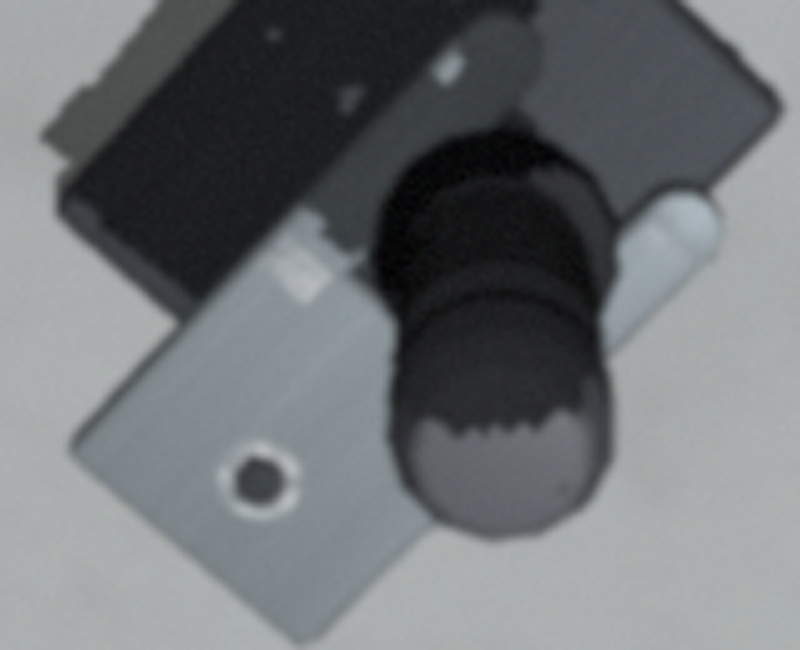

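```bash
python3 - <<'E'
from h import *
s=tcp(); print(to([.491,.327,.15]))
E
```

```text
8.2333 [0.4951 0.3206 0.2608] [-124.67   88.6   -85.01] [-0.55 -0.71  0.18] 0.0853
[110.6   9.7   2.5]
```

Request:
{"api": "move_arm", "payload": {"deltas": [[15,5,1,0,1],[25,5,1,0,1],[25,0,0,0,1],[20,0,0,0,1],[10,0,0,0,1]]}}

```text
time_s: 8.65
ee_pos: [0.4941, 0.3205, 0.1665]
tcp_rot: [-105.6, 88.7, -66.5]
contact_force: [0.4, 0.1, -0.0]
gripper_width: 0.0858
```

```bash
python3 - <<'E'
from h import *
vision.capture("wrist")
s=tcp(); print(to([.491,.327,.15]),"toolx",Rt(s)[:,0].round(4),s["joint_vel"].round(1))
c=vision.get_calibration("wrist")
im=vision.capture("wrist"); cv2.imwrite("pics/w11.png",im[:,:,::-1])
np.savez("w11.npz",**c); print(proj(c,[.491,.327,.205]))
E
```

```text
8.7 [0.4937 0.3199 0.1653] [-110.08   88.67  -70.98] [ 0.51  0.14 -1.52] 0.0854
[15.1  7.6  2.5] toolx [ 0.0076 -0.022  -0.9997] [ 0.4 -0.2  3.5  4.4  0.1  0.2]
[333.15208634 388.11773088]
```

View pics/w11.png

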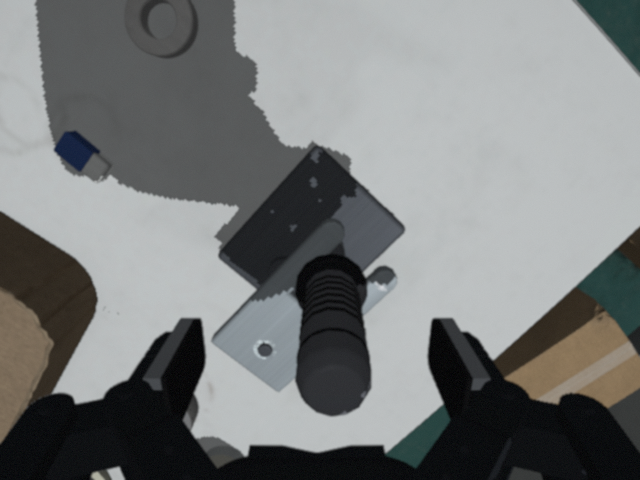

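```bash
python3 - <<'E'
from h import *
c=dict(np.load("w11.npz"))
print(onz(c,(334,379),.205)); s=tcp()
for X in ([.491,.327,.15],[.489,.326,.15]): print(to(X))
E
```

```text
[0.48812383 0.32493394 0.205     ]
8.75 [0.494  0.3204 0.1671] [-107.94   88.69  -68.84] [ 0.24  0.56 -0.23] 0.0854
[16.9  7.4  2. ]
[16.9  7.9 -0.2]
```

Request:
{"api": "move_arm", "payload": {"deltas": [[12,8,1,0,1],[8,1,0,0,1],[0,0,0,0,1],[0,0,0,0,1],[0,0,0,0,1]]}}

```text
time_s: 9.17
ee_pos: [0.4918, 0.3247, 0.1511]
tcp_rot: [-94.9, 88.7, -56.1]
contact_force: [0.8, -0.2, -0.7]
gripper_width: 0.0855
```

```bash
python3 - <<'E'
from h import *
s=tcp(); print(to([.490,.3265,.15]),"toolx",Rt(s)[:,0].round(4))
c=vision.get_calibration("wrist")
im=vision.capture("wrist"); cv2.imwrite("pics/w12.png",im[:,:,::-1])
im=vision.capture("scene"); cv2.imwrite("pics/s12.png",cv2.resize(im[100:250,200:350,::-1],None,fx=4,fy=4,interpolation=cv2.INTER_CUBIC))
E
```

```text
9.1667 [0.4918 0.3247 0.1511] [-94.94  88.69 -56.09] [ 0.76 -0.25 -0.66] 0.0855
[ 1.1  2.6 -0.3] toolx [ 0.0128 -0.019  -0.9997]
```

View pics/w12.png

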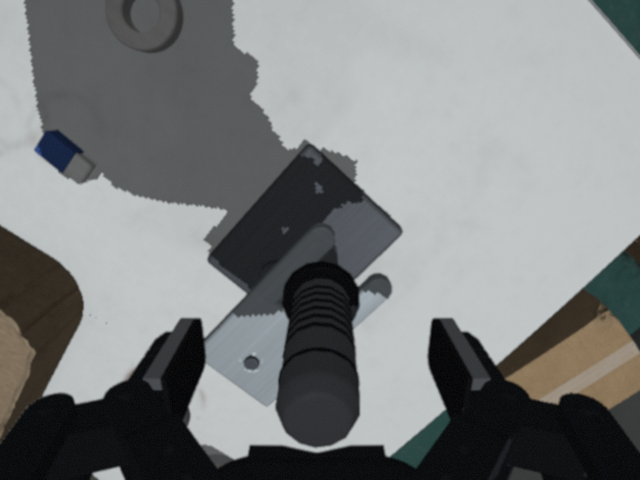

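View pics/s12.png

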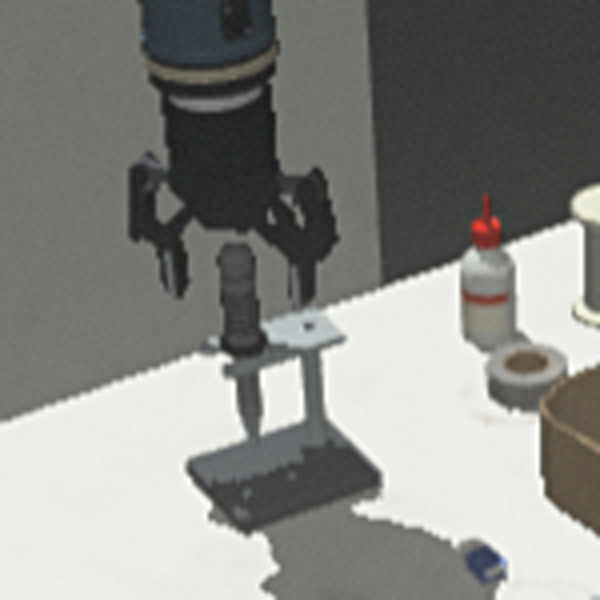

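Request:
{"api": "move_arm", "payload": {"deltas": [[2,0,0,0,0],[0,0,0,0,-1],[0,0,0,0,-1],[0,0,0,0,-1],[0,0,0,0,-1]]}}

```text
time_s: 9.68
ee_pos: [0.4926, 0.3251, 0.1502]
tcp_rot: [-89.8, 88.7, -50.9]
contact_force: [-4.1, 2.6, 6.8]
gripper_width: 0.0259
```

Request:
{"api": "move_arm", "payload": {"deltas": [[0,0,0,0,-1],[0,0,0,0,-1],[0,0,0,0,-1],[0,0,0,0,-1],[0,0,0,0,-1]]}}

```text
time_s: 10.1
ee_pos: [0.4925, 0.3253, 0.1505]
tcp_rot: [-89.2, 88.7, -50.3]
contact_force: [-1.7, 0.4, 1.2]
gripper_width: 0.0247
```

```bash
python3 - <<'E'
from h import *
s=tcp(); print("toolx",Rt(s)[:,0].round(4),s["joints"].round(2))
im=vision.capture("wrist"); cv2.imwrite("pics/w13.png",im[:,:,::-1])
im=vision.capture("scene"); cv2.imwrite("pics/s13.png",cv2.resize(im[100:250,200:350,::-1],None,fx=4,fy=4,interpolation=cv2.INTER_CUBIC))
E
```

```text
10.1 [0.4925 0.3253 0.1505] [-89.19  88.7  -50.31] [-1.65  0.4   1.21] 0.0247
toolx [ 0.0145 -0.0175 -0.9997] [34.14 24.17  2.84 68.55 -1.29 -4.74]
```

View pics/w13.png

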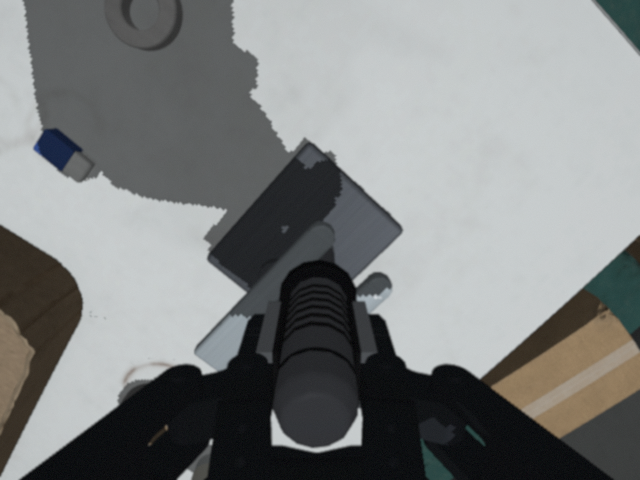

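View pics/s13.png

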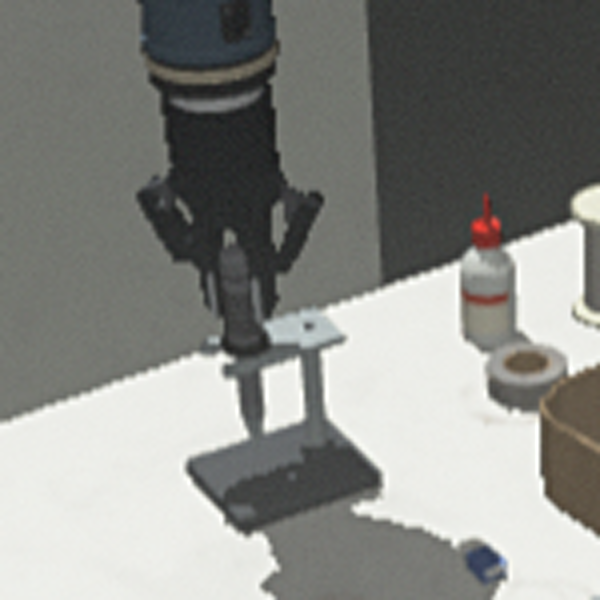

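```bash
python3 - <<'E'
from h import *
s=arm.sense(); print((Rt(s).T@[0,0,1]).round(4)); print(s["ee_pos"],s["tcp_rot"],Rt(s).round(4).tolist())
E
```

```text
[-9.997e-01 -2.270e-02  4.000e-04]
[0.49251212 0.32531665 0.15054732] [-89.09620235  88.69982188 -50.22516727] [[0.0145, -0.6274, 0.7786], [-0.0174, 0.7784, 0.6276], [-0.9997, -0.0227, 0.0004]]
```

Request:
{"api": "move_arm", "payload": {"deltas": [[-10,0,0,0,-1],[-20,-0.5,0,0,-1],[-25,-0.5,0,0,-1],[-30,-0.7,0,0,-1],[-30,-0.7,0,0,-1]]}}

```text
time_s: 10.62
ee_pos: [0.4891, 0.3234, 0.2649]
tcp_rot: [-119.0, 88.6, -80.1]
contact_force: [1.5, 1.3, -2.4]
gripper_width: 0.0245
```

```bash
python3 - <<'E'
from h import *
s=tcp(); print("toolx",Rt(s)[:,0].round(4),s["joints"].round(2))
im=vision.capture("wrist"); cv2.imwrite("pics/w14.png",im[:,:,::-1])
im=vision.capture("scene"); cv2.imwrite("pics/s14.png",cv2.resize(im[60:250,180:350,::-1],None,fx=4,fy=3,interpolation=cv2.INTER_CUBIC))
s=tcp(); print("toolx",Rt(s)[:,0].round(4),to([.433,-.005,.20]))
E
```

```text
10.6167 [0.4891 0.3234 0.2649] [-119.01   88.59  -80.13] [ 1.48  1.26 -2.37] 0.0245
toolx [ 0.0042 -0.0242 -0.9997] [34.16 23.46 18.33 85.44 -1.28 -4.71]
10.7167 [0.4909 0.3246 0.2686] [-100.82   88.71  -61.95] [ 1.13 -0.65 -1.23] 0.0246
toolx [ 0.0106 -0.0199 -0.9997] [  74.6 -218.7 -251.6]
```

View pics/w14.png

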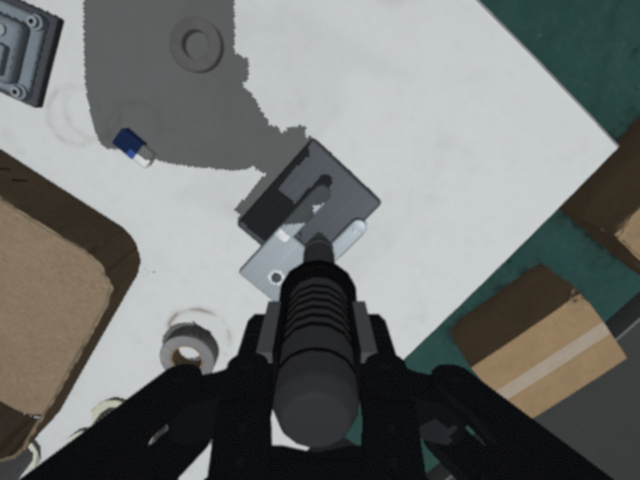

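View pics/s14.png

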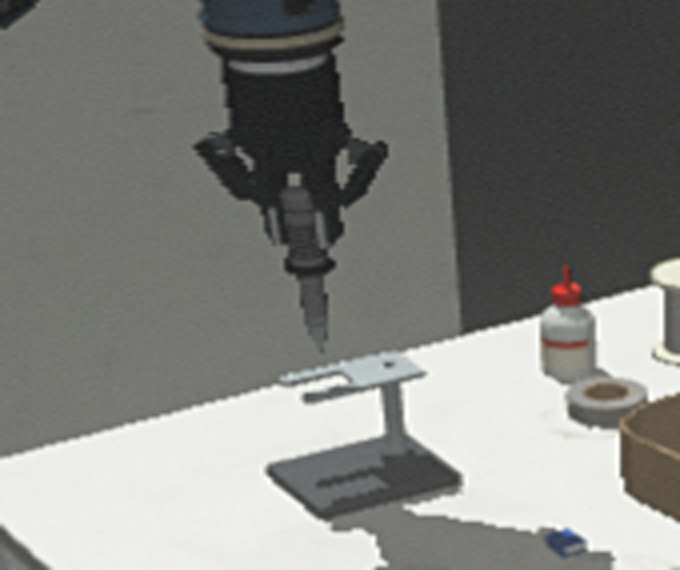

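```bash
python3 - <<'E'
from h import *
s=tcp();c=vision.get_calibration("wrist");R=Rt(s)
im=vision.capture("wrist")
s2=tcp();
cv2.imwrite("pics/w15.png",cv2.resize(im[180:330,260:380,::-1],None,fx=5,fy=4,interpolation=cv2.INTER_CUBIC))
o,d=ray(c,(319,238)); o=R.T@(o-s["ee_pos"]); d=R.T@d
print("cam in tool",o, "tip at x=112.5:", o+d*(.1125-o[0])/d[0], "per px:", R.T@ray(c,(320,239))[1]-d)
print("toolx",R[:,0].round(4),s["joint_vel"].round(1)); print(to([.433,-.005,.20]))
E
```

```text
10.7167 [0.4909 0.3246 0.2686] [-100.82   88.71  -61.95] [ 1.13 -0.65 -1.23] 0.0246
10.7667 [0.4905 0.3244 0.2659] [-107.33   88.69  -68.45] [-0.02  0.63 -2.26] 0.0248
cam in tool [-0.14333863  0.00097145 -0.08385367] tip at x=112.5: [0.1125     0.00272878 0.00361098] per px: [-0.00081792  0.00251283  0.00237091]
toolx [ 0.0106 -0.0199 -0.9997] [ 0.   1.3 -6.5 -5.8  0.  -0. ]
[  72.5 -218.8 -251. ]
```

View pics/w15.png

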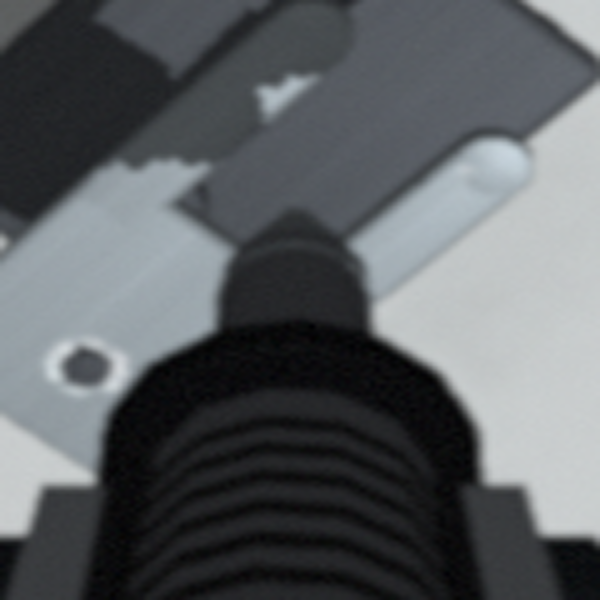

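Request:
{"api": "move_arm", "payload": {"deltas": [[3,-20,-23,0,-1],[6,-24,-27,0,-1],[6,-24,-27,0,-1],[6,-24,-27,0,-1],[6,-24,-27,0,-1]]}}

```text
time_s: 11.18
ee_pos: [0.4594, 0.1508, 0.2366]
tcp_rot: [-118.6, 88.7, -79.3]
contact_force: [1.1, -0.2, -1.1]
gripper_width: 0.0245
```

Request:
{"api": "move_arm", "payload": {"deltas": [[6,-24,-27,0,-1],[6,-24,-27,0,-1],[6,-22,-26,0,-1],[6,-18,-20,0,-1],[6,-5,-6,0,-1]]}}

```text
time_s: 11.6
ee_pos: [0.4293, 0.0009, 0.2043]
tcp_rot: [-134.5, 88.6, -95.2]
contact_force: [-0.3, 1.3, -2.1]
gripper_width: 0.0247
```

```bash
cat >> h.py <<'E'
TIP=np.array([.1125,0,.0005])
def tipto(X,s=None):
    s=s or arm.sense(); return (Rt(s).T@(np.array(X)-(s["ee_pos"]+Rt(s)@TIP))*1000).round(1)
def tip(s=None):
    s=s or arm.sense(); return (s["ee_pos"]+Rt(s)@TIP).round(4)
def st():
    s=tcp(); R=Rt(s); print("toolx",R[:,0].round(4),"jawyaw",np.degrees(np.arctan2(R[1,1],R[0,1])).round(1),"tip",tip(s),"maxvel",abs(s["joint_vel"]).max().round(1)); return s
E
python3 - <<'E'
from h import *
s=st(); print(s["joints"].round(1)); print(tipto([.4325,-.0045,.04]))
E
```

```text
11.6 [0.4293 0.0009 0.2043] [-134.5    88.6   -95.25] [-0.32  1.33 -2.14] 0.0247
toolx [-0.0022 -0.0243 -0.9997] jawyaw 129.3 tip [ 0.4294 -0.0015  0.0918] maxvel 13.6
[  1.1   4.5 -15.   70.7  -1.4 -38.1]
[51.9 -3.3  1.4]
```

Request:
{"api": "move_arm", "payload": {"deltas": [[15,-3,1,0,-1],[18,0,0,0,-1],[14,0,0,0,-1],[3,0,0,0,-1],[0,0,0,0,-1]]}}

```text
time_s: 12.02
ee_pos: [0.4279, -0.0049, 0.1486]
tcp_rot: [-147.2, 88.5, -108.3]
contact_force: [-0.0, 0.2, -1.7]
gripper_width: 0.0244
```

```bash
cat > snap.py <<'E'
from h import *
import sys
n=sys.argv[1]; x0,y0,x1,y1=map(int,sys.argv[2:6])
st(); c=vision.get_calibration("wrist")
im=vision.capture("wrist"); st()
np.savez(f"{n}.npz",**c); cv2.imwrite(f"pics/{n}.png",im[:,:,::-1])
k=5; cv2.imwrite(f"pics/{n}c.png",cv2.resize(im[y0:y1,x0:x1,::-1],None,fx=k,fy=k,interpolation=cv2.INTER_CUBIC))
E
python3 snap.py w16 240 140 400 260
```

```text
12.0167 [ 0.4279 -0.0049  0.1486] [-147.2    88.53 -108.27] [-0.03  0.16 -1.68] 0.0244
toolx [-0.0081 -0.0244 -0.9997] jawyaw 128.9 tip [ 0.4274 -0.0074  0.0362] maxvel 1.2
12.0667 [ 0.428  -0.0049  0.1489] [-146.96   88.53 -108.03] [-0.71  0.44 -1.6 ] 0.0248
toolx [-0.0079 -0.0244 -0.9997] jawyaw 128.9 tip [ 0.4275 -0.0073  0.0365] maxvel 1.6
```

View pics/w16c.png

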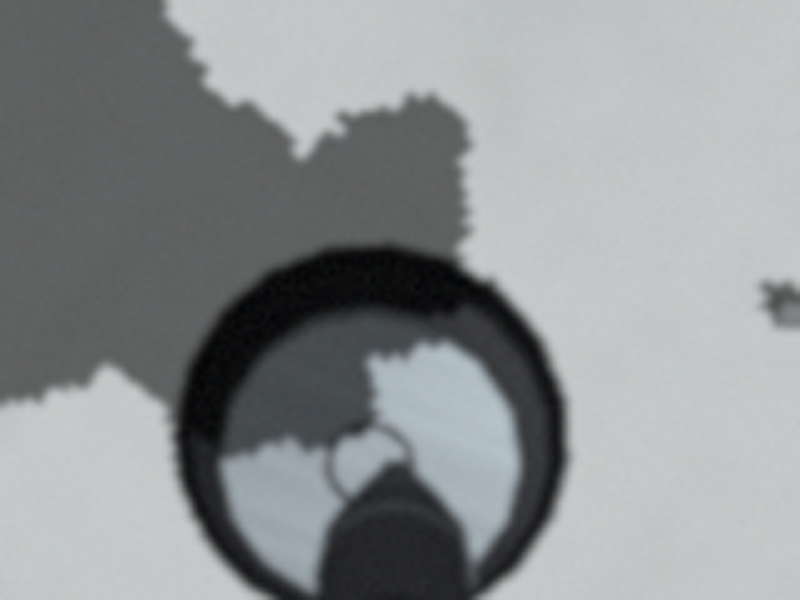

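```bash
cat > cmpr.py <<'E'
from h import *
def comp(n,pm,zm,ptip,ztip):
    c=dict(np.load(n+".npz")); m=onz(c,pm,zm); t=onz(c,ptip,ztip); 
    R=Rt(); print("mark",m.round(4),"tip",t.round(4),"tool delta mm",(R.T@(m-t)*1000).round(1),"tip in tool",(R.T@(t-arm.sense()["ee_pos"])*1000).round(1))
E
python3 -c "
from cmpr import *
comp('w16',(314.1,233.3),.016,(318.9,232.3),.036)
comp('w16',(314.1,233.3),.016,(318.9,232.3),.034)
"
```

```text
mark [ 0.4326 -0.0044  0.016 ] tip [ 0.425  -0.0059  0.036 ] tool delta mm [19.9 -3.4  7.3] tip in tool [113.    2.7  -0.5]
mark [ 0.4326 -0.0044  0.016 ] tip [ 0.4255 -0.0055  0.034 ] tool delta mm [17.9 -3.4  6.6] tip in tool [1.149e+02 2.700e+00 1.000e-01]
```

Request:
{"api": "move_arm", "payload": {"deltas": [[0,-2,4,0,-1],[3,-1.5,3,0,-1],[4,0,0,0,-1],[4,0,0,0,-1],[0,0,0,0,-1]]}}

```text
time_s: 12.48
ee_pos: [0.4381, -0.0023, 0.1391]
tcp_rot: [-139.8, 88.6, -100.8]
contact_force: [0.7, -0.3, -1.7]
gripper_width: 0.0244
```

```bash
sed -i 's/^TIP=.*/TIP=np.array([.1125,.0027,-.0003])/' h.py; python3 snap.py w17 240 170 400 290
```

```text
12.4833 [ 0.4381 -0.0023  0.1391] [-139.8    88.59 -100.78] [ 0.73 -0.26 -1.72] 0.0244
toolx [-0.0046 -0.0242 -0.9997] jawyaw 129.0 tip [ 0.4357 -0.0032  0.0265] maxvel 0.8
12.5333 [ 0.4381 -0.0023  0.1394] [-139.39   88.59 -100.38] [ 0.04 -0.   -0.46] 0.0247
toolx [-0.0044 -0.0243 -0.9997] jawyaw 129.0 tip [ 0.4357 -0.0032  0.0269] maxvel 0.6
```

View pics/w17c.png

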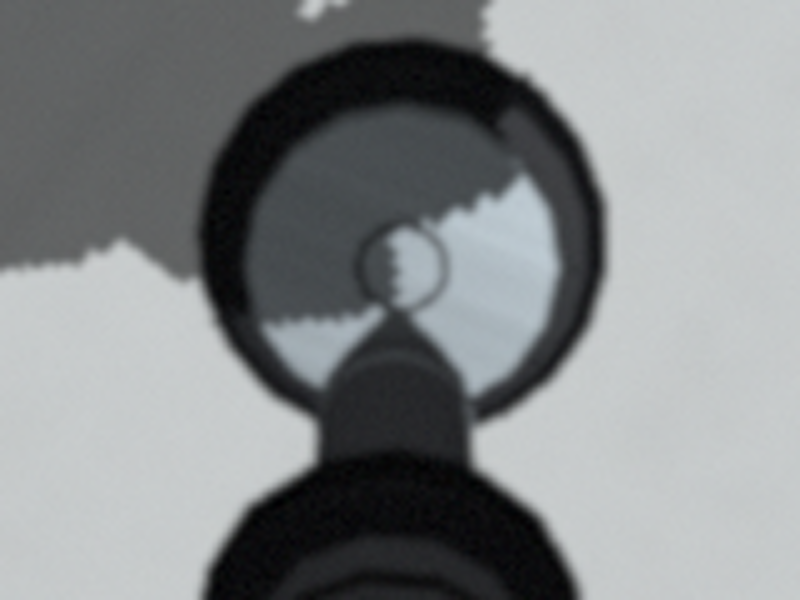

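```bash
python3 -c "
from cmpr import *
comp('w17',(320.0,223.0),.016,(319.0,231.6),.0266)
print(tipto([.4326,-.0044,.016]))
"; python3 - <<'E'
import cv2
im=cv2.imread("pics/w17.png"); cv2.imwrite("pics/w17d.png",cv2.resize(im[205:265,285:355],None,fx=10,fy=10,interpolation=cv2.INTER_CUBIC))
E
```

```text
mark [ 0.4324 -0.0051  0.016 ] tip [ 0.4351 -0.0036  0.0266] tool delta mm [10.6  0.8 -2.9] tip in tool [112.8   2.8  -1. ]
[10.9  1.2 -3. ]
```

View pics/w17d.png

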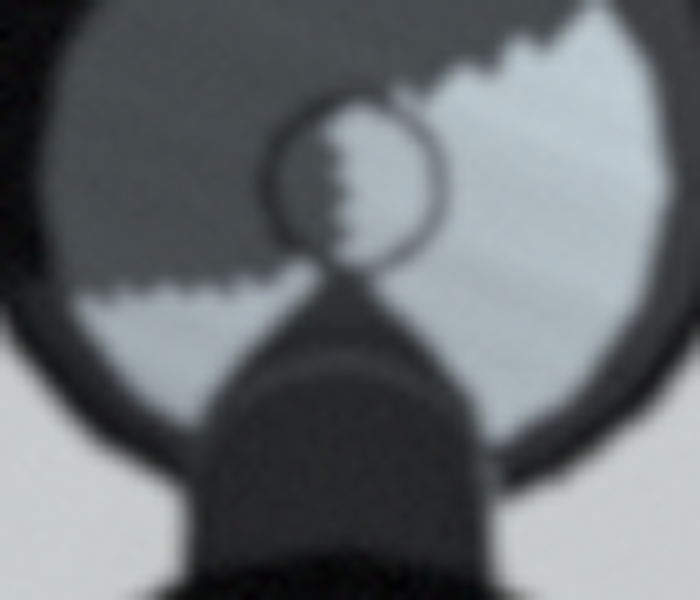

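Request:
{"api": "move_arm", "payload": {"deltas": [[0,1,-2.5,0,-1],[2,0,-1.5,0,-1],[3,0,0,0,-1],[2,0,0,0,-1],[0,0,0,0,-1]]}}

```text
time_s: 12.95
ee_pos: [0.4339, -0.0045, 0.1322]
tcp_rot: [-138.0, 88.6, -99.0]
contact_force: [-0.3, 0.0, -2.1]
gripper_width: 0.0244
```

```bash
python3 snap.py w18 240 170 400 290; python3 - <<'E'
from h import *
im=vision.capture("scene");cv2.imwrite("pics/s18.png",cv2.resize(im[230:310,260:360,::-1],None,fx=7,fy=7,interpolation=cv2.INTER_CUBIC))
print(tipto([.4326,-.0047,.016]),"scene mark px",proj(vision.get_calibration("scene"),[.4326,-.0047,.016]))
E
```

```text
12.95 [ 0.4339 -0.0045  0.1322] [-138.     88.59  -98.99] [-0.27  0.04 -2.07] 0.0244
toolx [-0.0038 -0.0243 -0.9997] jawyaw 129.0 tip [ 0.4315 -0.0054  0.0197] maxvel 0.2
13.0 [ 0.4339 -0.0045  0.1323] [-137.99   88.59  -98.98] [-0.74 -0.   -1.68] 0.0244
toolx [-0.0038 -0.0243 -0.9997] jawyaw 129.0 tip [ 0.4315 -0.0054  0.0198] maxvel 0.4
[ 3.9 -0.   1.2] scene mark px [308.43206455 282.55264088]
```

View pics/w18c.png

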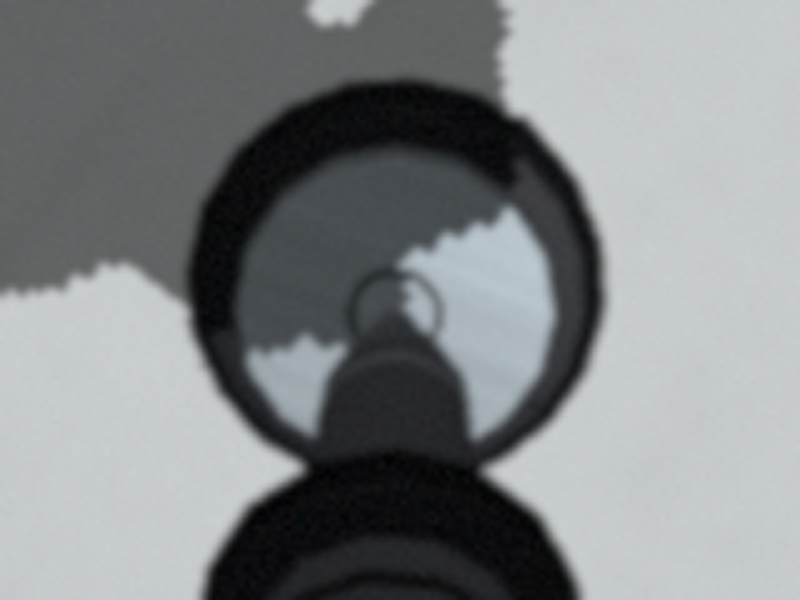

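View pics/s18.png

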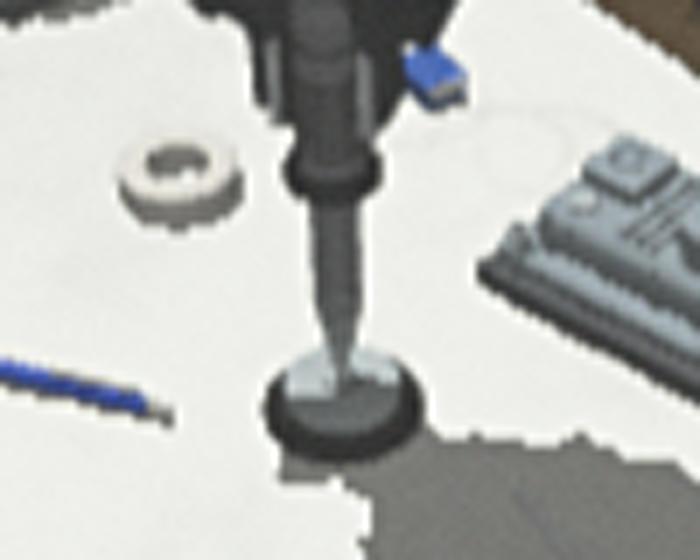

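Request:
{"api": "move_arm", "payload": {"deltas": [[2,0,0,0,-1],[2,0,0,0,-1],[1,0,0,0,-1],[0,0,0,0,-1],[0,0,0,0,-1]]}}

```text
time_s: 13.47
ee_pos: [0.4345, -0.0046, 0.1273]
tcp_rot: [-135.7, 88.6, -96.7]
contact_force: [-1.0, -0.1, 0.1]
gripper_width: 0.0247
```

```bash
python3 -c "
from h import *
st()"
```

```text
13.4667 [ 0.4345 -0.0046  0.1273] [-135.67   88.6   -96.65] [-0.97 -0.1   0.06] 0.0247
toolx [-0.0028 -0.0243 -0.9997] jawyaw 129.0 tip [ 0.4322 -0.0054  0.0148] maxvel 0.1
```

Request:
{"api": "move_arm", "payload": {"deltas": [[2,0,0,0,-1],[0,0,0,0,-1],[0,0,0,0,-1],[0,0,0,0,-1],[0,0,0,0,-1]]}}

```text
time_s: 13.88
ee_pos: [0.4345, -0.0046, 0.1254]
tcp_rot: [-135.0, 88.6, -96.0]
contact_force: [0.2, -0.1, 2.2]
gripper_width: 0.0246
```

```bash
python3 snap.py w19 240 170 400 290
```

```text
13.8833 [ 0.4345 -0.0046  0.1254] [-135.02   88.61  -96.  ] [ 0.21 -0.08  2.18] 0.0246
toolx [-0.0025 -0.0241 -0.9997] jawyaw 129.0 tip [ 0.4323 -0.0054  0.0129] maxvel 0.1
13.9333 [ 0.4346 -0.0046  0.1254] [-134.87   88.61  -95.85] [-1.26  0.39  0.93] 0.0244
toolx [-0.0025 -0.0242 -0.9997] jawyaw 129.0 tip [ 0.4324 -0.0054  0.0129] maxvel 0.1
```

View pics/w19c.png

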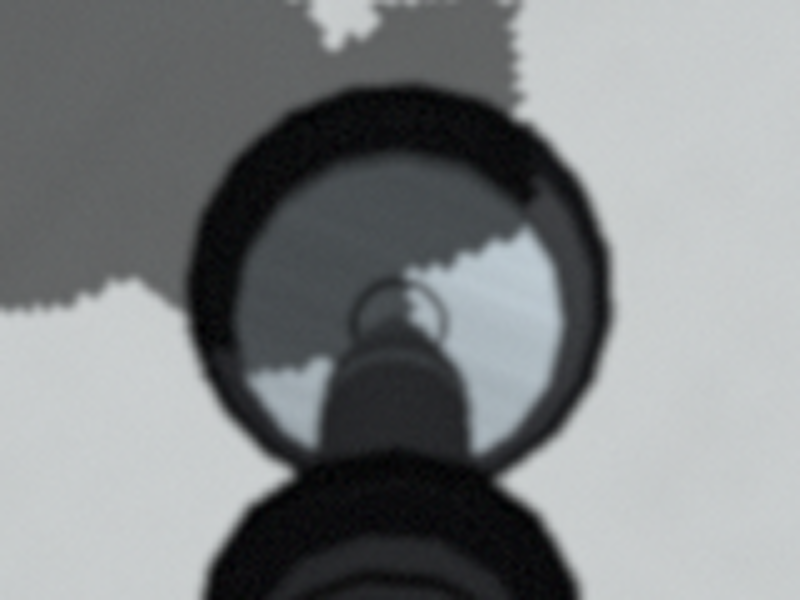

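```bash
python3 - <<'E'
import cv2,numpy as np
im=cv2.imread("pics/w19.png"); a=cv2.resize(im[220:250,300:340],None,fx=18,fy=18,interpolation=cv2.INTER_CUBIC)
a=np.clip((a.astype(float)-30)*1.6,0,255).astype(np.uint8); cv2.imwrite("pics/w19d.png",a)
E
```

```text
(no output)
```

View pics/w19d.png

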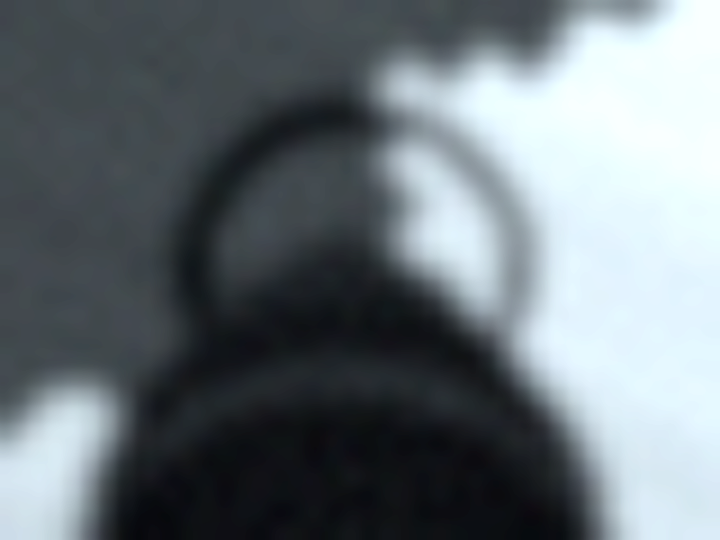

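Request:
{"api": "move_arm", "payload": {"deltas": [[-6,0,0,0,-1],[-15,0,0,0,-1],[-20,0,0,0,-1],[-20,0,0,0,-1],[-10,0,0,0,-1]]}}

```text
time_s: 14.35
ee_pos: [0.4326, -0.0029, 0.198]
tcp_rot: [-146.8, 88.5, -107.8]
contact_force: [-0.6, -0.5, -1.8]
gripper_width: 0.0248
```

```bash
python3 -c "
from h import *
st();print(tipto([.571,-.0505,.080]))"
```

```text
14.35 [ 0.4326 -0.0029  0.198 ] [-146.82   88.54 -107.81] [-0.65 -0.54 -1.75] 0.0248
toolx [-0.0078 -0.0243 -0.9997] jawyaw 129.0 tip [ 0.4298 -0.0037  0.0855] maxvel 17.4
[   5.5 -125.1   80.4]
```

Request:
{"api": "move_arm", "payload": {"deltas": [[0,-25,16,0,-1],[0,-30,19,0,-1],[0,-30,19,0,-1],[0,-25,16,0,-1],[0,-10,7,0,-1]]}}

```text
time_s: 14.77
ee_pos: [0.5724, -0.0486, 0.2045]
tcp_rot: [-131.6, 88.6, -92.4]
contact_force: [0.3, -0.6, -1.2]
gripper_width: 0.0245
```

Request:
{"api": "move_arm", "payload": {"deltas": [[0,0,0,0,-1],[0,0,0,0,-1],[0,0,0,0,-1],[0,0,0,0,-1],[0,0,0,0,-1]]}}

```text
time_s: 15.18
ee_pos: [0.5727, -0.049, 0.2041]
tcp_rot: [-136.0, 88.6, -96.9]
contact_force: [-0.1, 0.6, -1.6]
gripper_width: 0.0244
```

```bash
python3 snap.py w20 240 170 400 290;python3 -c "
from h import *
st();print(tipto([.571,-.0505,.066]))"
```

```text
15.1833 [ 0.5727 -0.049   0.2041] [-136.04   88.6   -96.95] [-0.1   0.64 -1.65] 0.0244
toolx [-0.0029 -0.0242 -0.9997] jawyaw 129.1 tip [ 0.5704 -0.0498  0.0916] maxvel 1.0
15.2333 [ 0.5727 -0.049   0.2043] [-135.6    88.6   -96.51] [-0.03 -0.19 -0.66] 0.0249
toolx [-0.0028 -0.0242 -0.9997] jawyaw 129.1 tip [ 0.5705 -0.0498  0.0918] maxvel 0.3
15.2333 [ 0.5727 -0.049   0.2043] [-135.6    88.6   -96.51] [-0.03 -0.19 -0.66] 0.0249
toolx [-0.0028 -0.0242 -0.9997] jawyaw 129.1 tip [ 0.5705 -0.0498  0.0918] maxvel 0.3
[25.8 -0.4  0.4]
```

View pics/w20c.png

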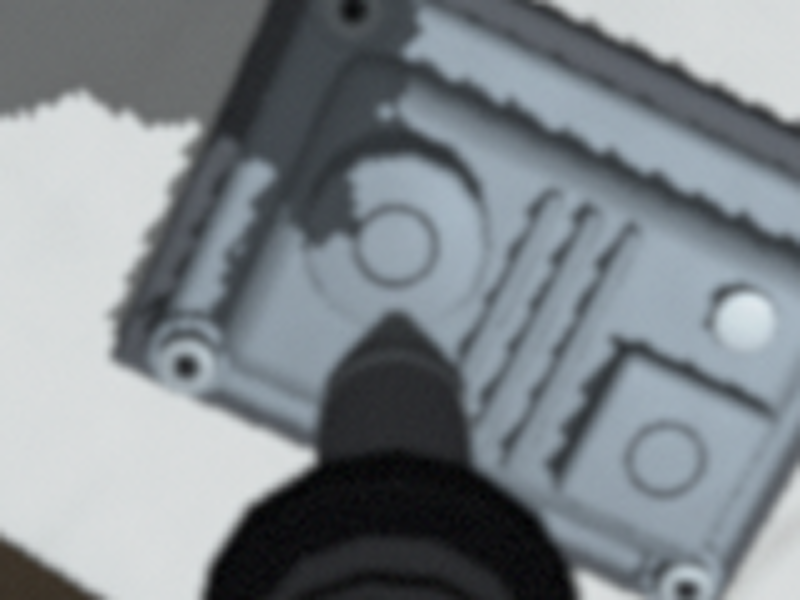

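```bash
python3 -c "
from cmpr import *
comp('w20',(319.1,218.5),.056,(318.9,232.0),.0918)
comp('w20',(372.7,261.5),.046,(318.9,232.0),.0918)
"
```

```text
mark [ 0.5705 -0.0502  0.056 ] tip [ 0.5701 -0.0501  0.0918] tool delta mm [35.8  0.4  0.8] tip in tool [112.5   2.6  -0.8]
mark [0.5729 0.008  0.046 ] tip [ 0.5701 -0.0501  0.0918] tool delta mm [44.4 44.1 39.6] tip in tool [112.5   2.6  -0.8]
```

Request:
{"api": "move_arm", "payload": {"deltas": [[6,0.3,-0.5,0,-1],[10,0,0,0,-1],[9,0,0,0,-1],[4,0,0,0,-1],[0,0,0,0,-1]]}}

```text
time_s: 15.65
ee_pos: [0.5706, -0.0492, 0.1727]
tcp_rot: [-134.5, 88.6, -95.4]
contact_force: [-0.5, -0.1, -1.5]
gripper_width: 0.0244
```

```bash
python3 snap.py w21 240 170 400 290;python3 -c "
from h import *
st();print(tipto([.5705,-.0502,.056]))"
```

```text
15.65 [ 0.5706 -0.0492  0.1727] [-134.52   88.61  -95.38] [-0.54 -0.11 -1.53] 0.0244
toolx [-0.0023 -0.0242 -0.9997] jawyaw 129.1 tip [ 0.5684 -0.05    0.0602] maxvel 1.0
15.7 [ 0.5706 -0.0491  0.173 ] [-134.55   88.61  -95.4 ] [ 0.17 -0.6  -2.07] 0.0246
toolx [-0.0023 -0.0241 -0.9997] jawyaw 129.1 tip [ 0.5684 -0.05    0.0605] maxvel 1.4
15.7 [ 0.5706 -0.0491  0.173 ] [-134.55   88.61  -95.4 ] [ 0.17 -0.6  -2.07] 0.0246
toolx [-0.0023 -0.0241 -0.9997] jawyaw 129.1 tip [ 0.5684 -0.05    0.0605] maxvel 1.4
[ 4.5 -1.4  1.6]
```

View pics/w21c.png

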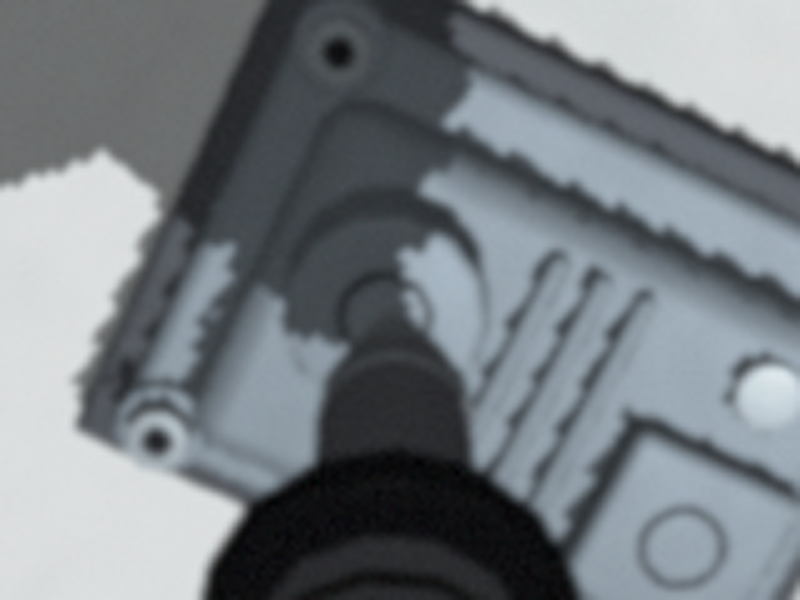

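Request:
{"api": "move_arm", "payload": {"deltas": [[0,-1.5,0.6,0,-1],[0,0,0,0,-1],[3,0,0,0,-1],[3,0,0,0,-1],[0,0,0,0,-1]]}}

```text
time_s: 16.12
ee_pos: [0.5728, -0.0503, 0.1672]
tcp_rot: [-131.6, 88.6, -92.5]
contact_force: [0.1, -0.3, 0.9]
gripper_width: 0.0243
```

```bash
python3 snap.py w22 240 170 400 290
```

```text
16.1167 [ 0.5728 -0.0503  0.1672] [-131.6    88.61  -92.47] [ 0.09 -0.25  0.92] 0.0243
toolx [-0.001  -0.0242 -0.9997] jawyaw 129.1 tip [ 0.5707 -0.0511  0.0547] maxvel 0.5
16.1667 [ 0.5728 -0.0503  0.1675] [-131.18   88.61  -92.04] [0.13 0.1  0.35] 0.0244
toolx [-9.000e-04 -2.420e-02 -9.997e-01] jawyaw 129.1 tip [ 0.5708 -0.0511  0.055 ] maxvel 0.5
```

View pics/w22c.png

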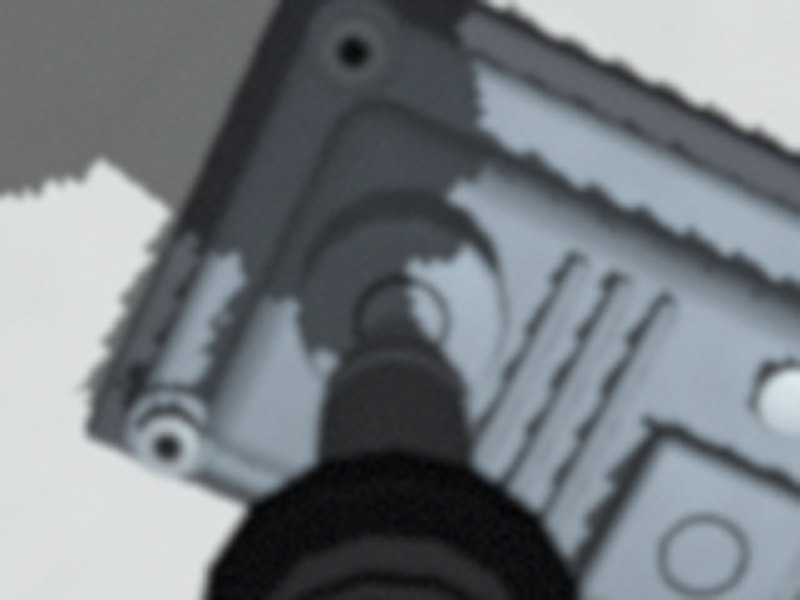

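Request:
{"api": "move_arm", "payload": {"deltas": [[1.5,0,0,0,-1],[0,0,0,0,-1],[0,0,0,0,-1],[0,0,0,0,-1],[0,0,0,0,-1]]}}

```text
time_s: 16.58
ee_pos: [0.5729, -0.0503, 0.1664]
tcp_rot: [-129.5, 88.6, -90.4]
contact_force: [-0.9, 0.4, 0.7]
gripper_width: 0.0247
```

Request:
{"api": "move_arm", "payload": {"deltas": [[0,0,0,0,-1],[-5,0,0,0,-1],[-10,0,0,0,-1],[-10,0,0,0,-1],[-8,0,0,0,-1]]}}

```text
time_s: 17.0
ee_pos: [0.572, -0.0494, 0.2006]
tcp_rot: [-136.0, 88.6, -96.9]
contact_force: [0.3, 0.7, -1.5]
gripper_width: 0.0251
```

```bash
python3 -c "
from h import *
st();print(tipto([.5729,.008,.070]))"
```

```text
17.0 [ 0.572  -0.0494  0.2006] [-136.04   88.61  -96.91] [ 0.25  0.66 -1.51] 0.0251
toolx [-0.0029 -0.0241 -0.9997] jawyaw 129.1 tip [ 0.5697 -0.0502  0.0881] maxvel 14.6
[16.7 43.5 39.5]
```

Request:
{"api": "move_arm", "payload": {"deltas": [[0,14,13,0,-1],[2,15,13,0,-1],[3,10,9,0,-1],[3,4,3,0,-1],[0,0,0,0,-1]]}}

```text
time_s: 17.42
ee_pos: [0.5764, 0.0092, 0.1962]
tcp_rot: [-121.8, 88.6, -82.7]
contact_force: [-0.9, -1.0, -1.8]
gripper_width: 0.0245
```

Request:
{"api": "move_arm", "payload": {"deltas": [[5,0,0,0,-1],[7,0,0,0,-1],[5,0,0,0,-1],[0,0,0,0,-1],[0,0,0,0,-1]]}}

```text
time_s: 17.83
ee_pos: [0.576, 0.0067, 0.1769]
tcp_rot: [-125.2, 88.5, -86.2]
contact_force: [0.0, 0.3, -0.2]
gripper_width: 0.0244
```

```bash
python3 snap.py w23 240 170 400 290;python3 -c "
from h import *
st();print(tipto([.5729,.008,.046]))"
```

```text
17.8333 [0.576  0.0067 0.1769] [-125.19   88.54  -86.18] [ 0.03  0.32 -0.21] 0.0244
toolx [ 0.0017 -0.0254 -0.9997] jawyaw 129.0 tip [0.5742 0.0058 0.0644] maxvel 1.0
17.8833 [0.5759 0.0067 0.1769] [-125.52   88.54  -86.52] [-1.08 -0.73 -2.03] 0.0246
toolx [ 0.0015 -0.0255 -0.9997] jawyaw 129.0 tip [0.5741 0.0057 0.0644] maxvel 0.6
17.8833 [0.5759 0.0067 0.1769] [-125.52   88.54  -86.52] [-1.08 -0.73 -2.03] 0.0246
toolx [ 0.0015 -0.0255 -0.9997] jawyaw 129.0 tip [0.5741 0.0057 0.0644] maxvel 0.6
[18.3  2.9  0.7]
```

View pics/w23c.png

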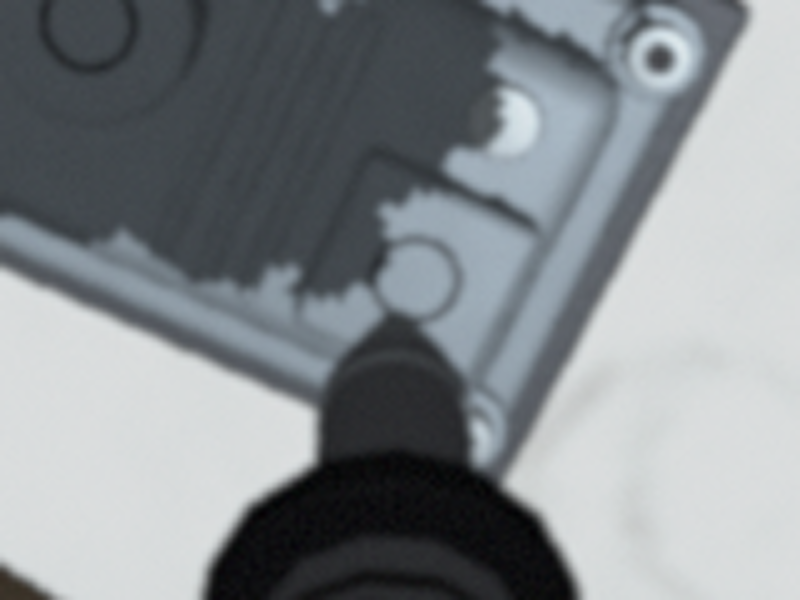

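Request:
{"api": "move_arm", "payload": {"deltas": [[0,2.6,-0.4,0,-1],[4,0,0,0,-1],[5,0,0,0,-1],[4,0,0,0,-1],[0,0,0,0,-1]]}}

```text
time_s: 18.3
ee_pos: [0.574, 0.0077, 0.163]
tcp_rot: [-123.6, 88.5, -84.7]
contact_force: [-0.1, 0.3, -1.6]
gripper_width: 0.0248
```

```bash
python3 snap.py w24 240 170 400 290;python3 -c "
from h import *
st();print(tipto([.5729,.008,.046]))"
```

```text
18.3 [0.574  0.0077 0.163 ] [-123.63   88.53  -84.68] [-0.13  0.34 -1.6 ] 0.0248
toolx [ 0.0024 -0.0255 -0.9997] jawyaw 129.0 tip [0.5724 0.0067 0.0505] maxvel 0.2
18.35 [0.574  0.0077 0.1633] [-123.38   88.53  -84.43] [ 0.35 -0.14 -1.17] 0.0245
toolx [ 0.0025 -0.0256 -0.9997] jawyaw 129.0 tip [0.5724 0.0067 0.0508] maxvel 0.9
18.35 [0.574  0.0077 0.1633] [-123.38   88.53  -84.43] [ 0.35 -0.14 -1.17] 0.0245
toolx [ 0.0025 -0.0256 -0.9997] jawyaw 129.0 tip [0.5724 0.0067 0.0508] maxvel 0.9
[4.8 0.8 1.3]
```

View pics/w24c.png

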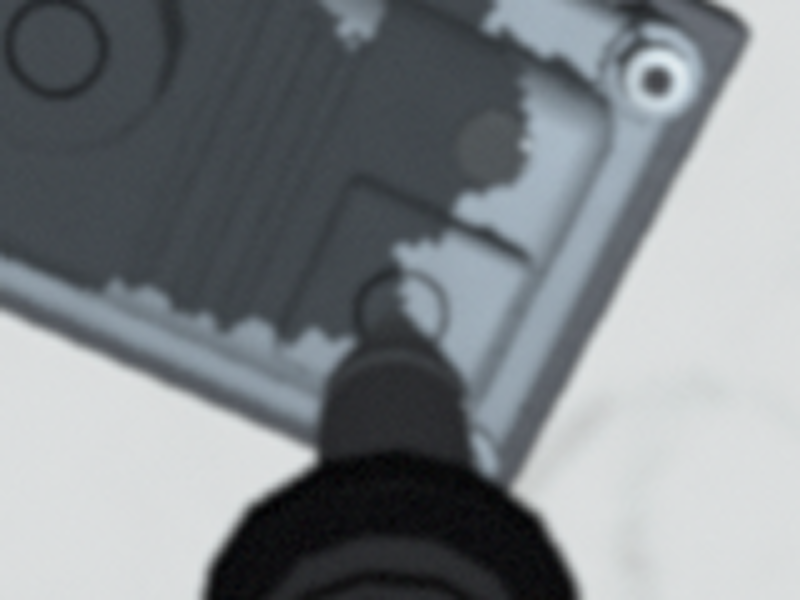

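Request:
{"api": "move_arm", "payload": {"deltas": [[2,0.5,0.3,0,-1],[3,0,0,0,-1],[3,0,0,0,-1],[0,0,0,0,-1],[0,0,0,0,-1]]}}

```text
time_s: 18.77
ee_pos: [0.5744, 0.0082, 0.1551]
tcp_rot: [-120.8, 88.5, -81.9]
contact_force: [-0.1, 0.2, 1.4]
gripper_width: 0.0245
```

```bash
python3 snap.py w25 240 170 400 290
```

```text
18.7667 [0.5744 0.0082 0.1551] [-120.85   88.53  -81.88] [-0.14  0.19  1.42] 0.0245
toolx [ 0.0036 -0.0255 -0.9997] jawyaw 129.0 tip [0.5729 0.0073 0.0426] maxvel 0.3
18.8167 [0.5744 0.0082 0.1551] [-120.86   88.53  -81.9 ] [-0.58  0.1   2.28] 0.0246
toolx [ 0.0036 -0.0255 -0.9997] jawyaw 129.0 tip [0.5729 0.0072 0.0426] maxvel 0.2
```

View pics/w25c.png

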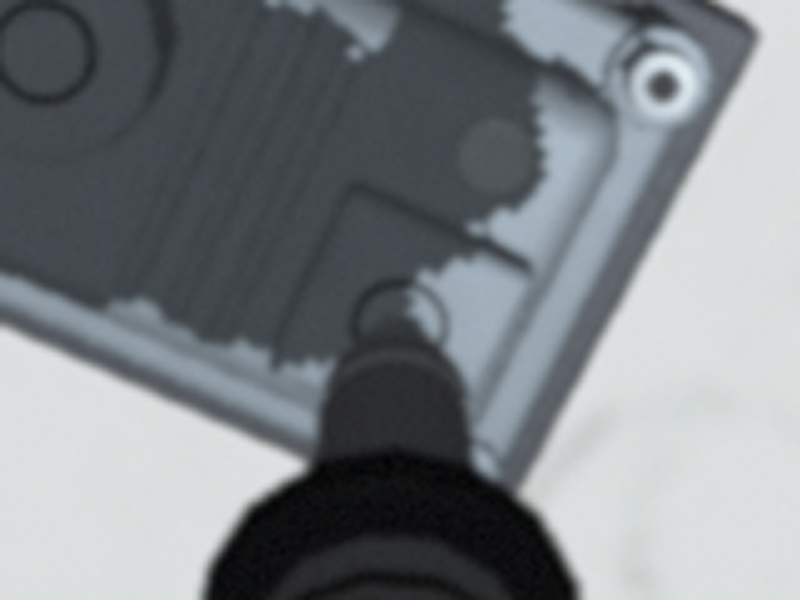

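Contact is at about 3.5 N, centred in the ring. I'll hold a little longer, then retract.

Request:
{"api": "move_arm", "payload": {"deltas": [[0,0,0,0,-1],[0,0,0,0,-1],[0,0,0,0,-1],[0,0,0,0,-1],[-4,0,0,0,-1]]}}

```text
time_s: 19.23
ee_pos: [0.5742, 0.0083, 0.1591]
tcp_rot: [-121.7, 88.5, -82.7]
contact_force: [0.3, 0.9, -1.5]
gripper_width: 0.0242
```

Request:
{"api": "move_arm", "payload": {"deltas": [[-15,0,0,0,-1],[-25,0,0,0,-1],[-30,0,0,0,-1],[-30,0,0,0,-1],[-15,0,0,0,-1]]}}

```text
time_s: 19.65
ee_pos: [0.5711, 0.0111, 0.2757]
tcp_rot: [-139.1, 88.5, -100.1]
contact_force: [-0.1, 0.4, -1.6]
gripper_width: 0.0243
```

```bash
python3 -c "
from h import *
st();print(to([.4925,.3253,.275]))"
```

```text
19.65 [0.5711 0.0111 0.2757] [-139.09   88.5  -100.13] [-0.08  0.36 -1.56] 0.0243
toolx [-0.0046 -0.0258 -0.9997] jawyaw 129.0 tip [0.5687 0.0101 0.1632] maxvel 27.3
[ -7.1 293.7 136.3]
```

Request:
{"api": "move_arm", "payload": {"deltas": [[-3,28,13,0,-1],[-2,33,15,0,-1],[-1,33,15,0,-1],[-1,33,15,0,-1],[-1,33,15,0,-1]]}}

```text
time_s: 20.07
ee_pos: [0.5295, 0.1814, 0.2854]
tcp_rot: [-120.6, 88.5, -82.2]
contact_force: [1.2, -0.3, -1.5]
gripper_width: 0.0247
```

Request:
{"api": "move_arm", "payload": {"deltas": [[-1,33,15,0,-1],[-1,33,15,0,-1],[-1,28,13,0,-1],[0,15,7,0,-1],[0,0,0,0,-1]]}}

```text
time_s: 20.48
ee_pos: [0.4962, 0.3095, 0.286]
tcp_rot: [-120.2, 88.6, -81.6]
contact_force: [-1.0, 1.1, -1.7]
gripper_width: 0.0244
```

```bash
python3 snap.py w26 240 170 400 290;python3 -c "
from h import *
s=st();R=Rt(s)
R0=np.array([[0.0145, -0.6274, 0.7786], [-0.0174, 0.7784, 0.6276], [-0.9997, -0.0227, 0.0004]])
print(to([.4925,.3253,.275]), tipto([.4925,.3253,.15]), 'seat tip target', np.array([.4925,.3253,.1505])+R0@TIP)"
```

```text
20.4833 [0.4962 0.3095 0.286 ] [-120.21   88.55  -81.56] [-1.04  1.09 -1.72] 0.0244
toolx [ 0.0037 -0.0249 -0.9997] jawyaw 128.7 tip [0.4947 0.3086 0.1735] maxvel 0.8
20.5333 [0.4965 0.3084 0.2861] [-119.93   88.54  -81.29] [-1.52  0.85 -2.03] 0.0247
toolx [ 0.0039 -0.0252 -0.9997] jawyaw 128.6 tip [0.495  0.3075 0.1736] maxvel 2.9
20.5333 [0.4965 0.3084 0.2861] [-119.93   88.54  -81.29] [-1.52  0.85 -2.03] 0.0247
toolx [ 0.0039 -0.0252 -0.9997] jawyaw 128.6 tip [0.495  0.3075 0.1736] maxvel 2.9
[10.7 15.9  7.5] [23.1 16.   9.4] seat tip target [0.49220369 0.3252559  0.03797234]
```

View pics/w26c.png

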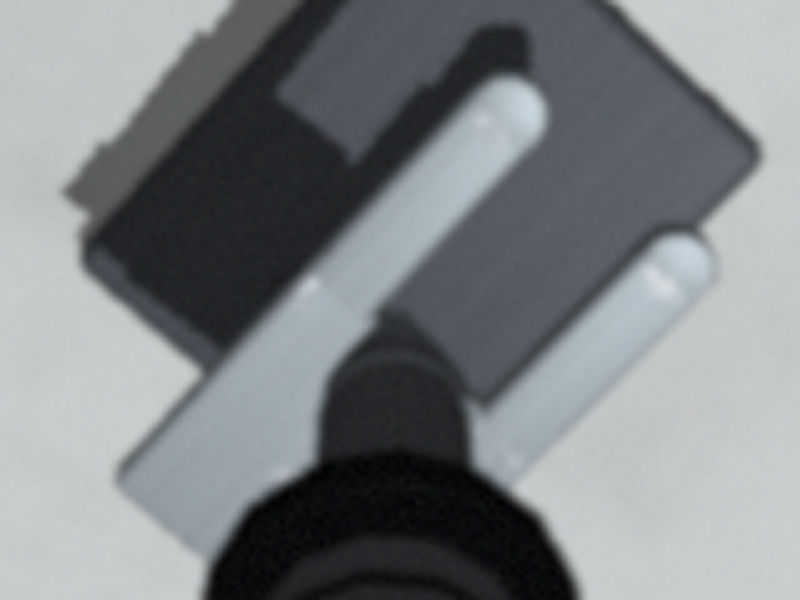

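```bash
python3 - <<'E'
from h import *
c=dict(np.load("w26.npz"))
f=lambda p:((p[0]+.5)/5-.5+240,(p[1]+.5)/5-.5+170)
P={n:onz(c,f(p),.125) for n,p in dict(Lend=(533,83),Rend=(705,240),Lin1=(390,310),Lin2=(540,135),Rin1=(485,402),Rin2=(645,240)).items()}
for n,p in P.items(): print(n,p.round(4))
d=(P["Lin2"]-P["Lin1"]);d/=np.linalg.norm(d);d2=(P["Rin2"]-P["Rin1"]);d2/=np.linalg.norm(d2);print(d,d2)
m=(P["Lend"]+P["Rend"])/2; u=-(d+d2);u/=np.linalg.norm(u); print("seat est",m+u*.025,"slot width",np.linalg.norm(np.cross(P["Rin1"]-P["Lin1"],d)), "slot mid at line", ((P["Lin1"]+P["Rin1"]+P["Lin2"]+P["Rin2"])/4))
print("camera tip",onz(c,f((397,312)),.1735), tip())
E
```

```text
Lend [0.4644 0.3103 0.125 ]
Rend [0.4665 0.3476 0.125 ]
Lin1 [0.507  0.3162 0.125 ]
Lin2 [0.47   0.3165 0.125 ]
Rin1 [0.5095 0.338  0.125 ]
Rin2 [0.4725 0.3403 0.125 ]
[-0.9999742   0.00718334  0.        ] [-0.99815195  0.06076742  0.        ]
seat est [0.49041154 0.32813866 0.125     ] slot width 0.021839505834493046 slot mid at line [0.48971912 0.32773195 0.125     ]
camera tip [0.49430534 0.30841428 0.1735    ] [0.495  0.3075 0.1736]
```

Request:
{"api": "move_arm", "payload": {"deltas": [[0,9,4,0,-1],[5,8,4,0,-1],[12,0,0,0,-1],[12,0,0,0,-1],[0,0,0,0,-1]]}}

```text
time_s: 20.95
ee_pos: [0.4931, 0.3258, 0.2555]
tcp_rot: [-117.2, 88.5, -78.7]
contact_force: [-0.3, -0.4, -1.3]
gripper_width: 0.0245
```

```bash
python3 snap.py w27 240 170 400 290;python3 -c "
from h import *
print(tipto([.491,.327,.125]))"
```

```text
20.95 [0.4931 0.3258 0.2555] [-117.2    88.54  -78.72] [-0.27 -0.42 -1.3 ] 0.0245
toolx [ 0.005  -0.025  -0.9997] jawyaw 128.5 tip [0.4918 0.3249 0.143 ] maxvel 2.2
21.0 [0.4933 0.3257 0.2567] [-115.65   88.55  -77.18] [ 0.14 -0.74 -1.07] 0.0246
toolx [ 0.0056 -0.0247 -0.9997] jawyaw 128.5 tip [0.492  0.3249 0.1441] maxvel 2.4
[19.1  2.7  0.8]
```

View pics/w27c.png

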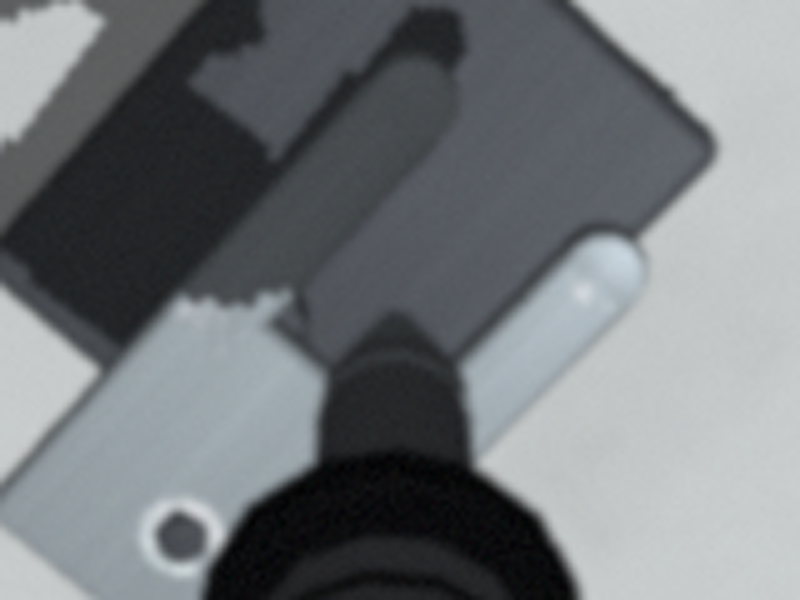

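```bash
python3 - <<'E'
from h import *
c=dict(np.load("w27.npz"))
f=lambda p:((p[0]+.5)/5-.5+240,(p[1]+.5)/5-.5+170)
P={n:onz(c,f(p),.125) for n,p in dict(Lend=(450,62),Rend=(638,245),hole=(181,535),Lin1=(310,308),Lin2=(455,110),Rin2=(570,240),Rin1=(460,360)).items()}
for n,p in P.items(): print(n,p.round(4))
m=(P["Lend"]+P["Rend"])/2; u=P["hole"]-m; print(np.linalg.norm(u)); u/=np.linalg.norm(u); seat=m+u*.025; print("seat",seat.round(4))
t=onz(c,f((397,312)),.1435); print("cam tip",t.round(4)); R=Rt(); d=R.T@(seat-t)*1000; d2=R.T@(np.array(seat)-t)
n=np.array([-u[1],u[0],0]); print("slot offset L,R from seat", [(n@(P[k]-seat)*1000).round(1) for k in ("Lin1","Lin2","Rin1","Rin2")])
print("tool delta apex->seat",d)
E
```

```text
Lend [0.463  0.3109 0.125 ]
Rend [0.4666 0.3484 0.125 ]
hole [0.544  0.3246 0.125 ]
Lin1 [0.5035 0.3177 0.125 ]
Lin2 [0.4678 0.3157 0.125 ]
Rin2 [0.4721 0.3404 0.125 ]
Rin1 [0.496  0.3396 0.125 ]
0.07933464193993041
seat [0.4898 0.3281 0.125 ]
cam tip [0.4913 0.3245 0.1435]
slot offset L,R from seat [np.float64(-9.4), np.float64(-13.7), np.float64(11.9), np.float64(11.2)]
tool delta apex->seat [18.3985355   4.15383098  1.14957325]
```

Request:
{"api": "move_arm", "payload": {"deltas": [[0,2.8,0.6,0,-1],[5,0,0,0,-1],[10,0,0,0,-1],[12,0,0,0,-1],[0,0,0,0,-1]]}}

```text
time_s: 21.42
ee_pos: [0.4933, 0.3275, 0.2298]
tcp_rot: [-108.3, 88.6, -70.0]
contact_force: [0.4, -0.6, -2.6]
gripper_width: 0.0241
```

```bash
python3 snap.py w28 240 170 400 290;python3 -c "
from h import *
print(tipto([.491,.3275,.038]))
im=vision.capture('scene');cv2.imwrite('pics/s28.png',cv2.resize(im[90:240,210:330,::-1],None,fx=5,fy=4,interpolation=cv2.INTER_CUBIC))"
```

```text
21.4167 [0.4933 0.3275 0.2298] [-108.33   88.6   -69.99] [ 0.41 -0.63 -2.6 ] 0.0241
toolx [ 0.0083 -0.0229 -0.9997] jawyaw 128.4 tip [0.4924 0.3269 0.1172] maxvel 2.1
21.4667 [0.4934 0.3276 0.2309] [-106.8    88.61  -68.45] [-0.76  0.32 -0.95] 0.0246
toolx [ 0.0089 -0.0225 -0.9997] jawyaw 128.4 tip [0.4925 0.327  0.1183] maxvel 2.4
[80.3  3.2 -0.3]
```

View pics/w28c.png

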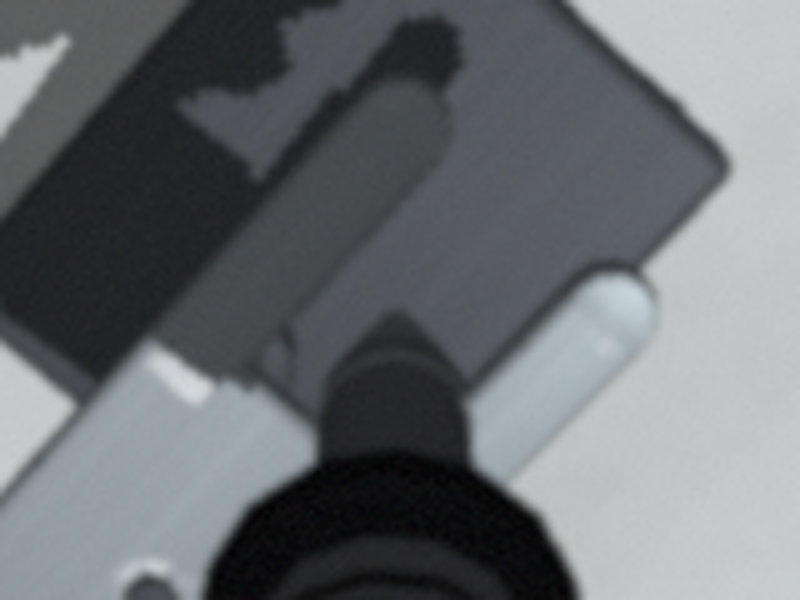

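View pics/s28.png

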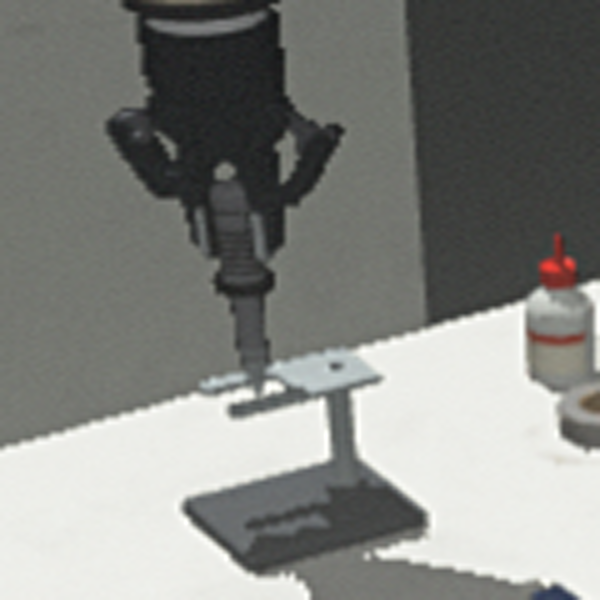

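Request:
{"api": "move_arm", "payload": {"deltas": [[0,1.5,1,0,-1],[8,0,0,0,-1],[10,0,0,0,-1],[10,0,0,0,-1],[0,0,0,0,-1]]}}

```text
time_s: 21.93
ee_pos: [0.4947, 0.3297, 0.2031]
tcp_rot: [-96.3, 88.6, -57.9]
contact_force: [-0.6, 0.1, -1.7]
gripper_width: 0.0246
```

```bash
python3 snap.py w29 240 170 400 290;python3 -c "
from h import *
print(tipto([.491,.3275,.038]))
im=vision.capture('scene');cv2.imwrite('pics/s29.png',cv2.resize(im[130:220,220:310,::-1],None,fx=6,fy=6,interpolation=cv2.INTER_CUBIC))"
```

```text
21.9333 [0.4947 0.3297 0.2031] [-96.28  88.64 -57.93] [-0.63  0.05 -1.72] 0.0246
toolx [ 0.0126 -0.02   -0.9997] jawyaw 128.3 tip [0.4942 0.3294 0.0905] maxvel 1.1
21.9833 [0.4948 0.3298 0.2039] [-95.1   88.65 -56.75] [ 0.17 -0.05 -2.14] 0.0248
toolx [ 0.0129 -0.0197 -0.9997] jawyaw 128.3 tip [0.4944 0.3295 0.0914] maxvel 2.0
[53.4  1.7 -3.8]
```

View pics/w29c.png

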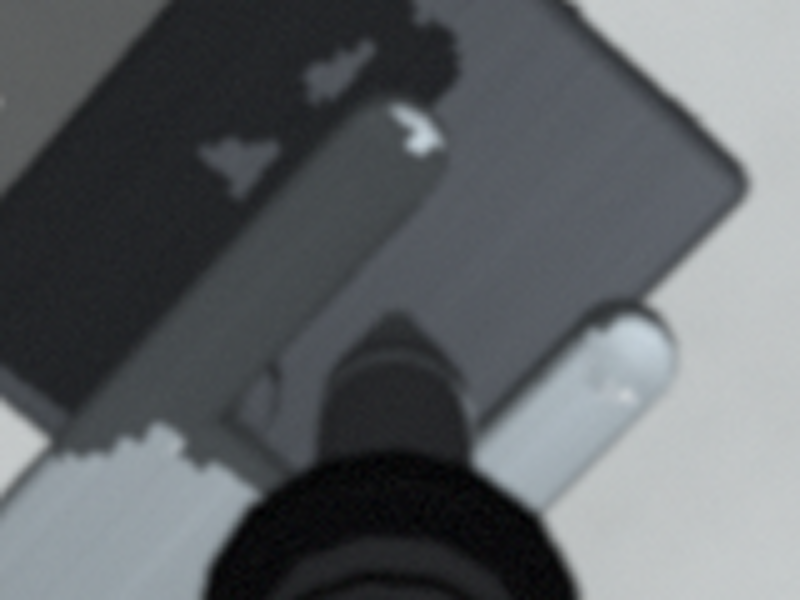

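View pics/s29.png

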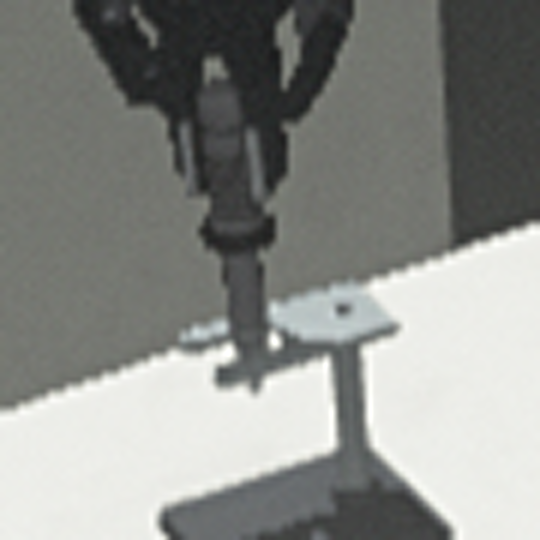

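```bash
python3 - <<'E'
from h import *
c=dict(np.load("w29.npz"))
f=lambda p:((p[0]+.5)/5-.5+240,(p[1]+.5)/5-.5+170)
g=lambda q:((np.array(q)-[240,170]+.5)*5-.5).round(0)
P={n:onz(c,f(p),.125) for n,p in dict(Lend=(430,120),Rend=(668,325),Lin1=(440,190),Lin2=(240,395),Rin2=(600,325),Rin1=(480,440)).items()}
for n,p in P.items(): print(n,p.round(4))
# apex seen -> cam tip at z .0908
t=onz(c,f((397,312)),.0908); print("cam apex",t.round(4)); R=Rt()
ax=t+R@np.array([0,0,.0014]); ax[2]=.125
print("axis",ax.round(4), g(proj(c,ax)))
m=(P["Lend"]+P["Rend"])/2; print("ends mid",m.round(4)); u=np.array([.9985,-.05,0]); seat=m+.025*u; print("seat",seat.round(4), "delta tool",(R.T@(seat-ax)*1000).round(1))
n=np.array([.05,.9985,0]); print([(k,((n@(P[k]-ax))*1000).round(1)) for k in P])
E
```

```text
Lend [0.4646 0.3114 0.125 ]
Rend [0.4662 0.3484 0.125 ]
Lin1 [0.4703 0.3174 0.125 ]
Lin2 [0.5046 0.3147 0.125 ]
Rin2 [0.4712 0.3422 0.125 ]
Rin1 [0.4912 0.3404 0.125 ]
cam apex [0.4938 0.3291 0.0908]
axis [0.4949 0.33   0.125 ] [392. 411.]
ends mid [0.4654 0.3299 0.125 ]
seat [0.4904 0.3287 0.125 ] delta tool [-0.   1.8 -4.4]
[('Lend', np.float64(-20.1)), ('Rend', np.float64(16.9)), ('Lin1', np.float64(-13.8)), ('Lin2', np.float64(-14.8)), ('Rin2', np.float64(11.0)), ('Rin1', np.float64(10.3))]
```

Request:
{"api": "move_arm", "payload": {"deltas": [[0,1.2,-4.2,0,-1],[4,0,0,0,-1],[8,0,0,0,-1],[8,0,0,0,-1],[0,0,0,0,-1]]}}

```text
time_s: 22.45
ee_pos: [0.4914, 0.3282, 0.1843]
tcp_rot: [-86.8, 88.6, -48.4]
contact_force: [-0.0, 0.1, -1.3]
gripper_width: 0.0245
```

```bash
python3 snap.py w30 240 170 400 290;python3 -c "
from h import *
print(tipto([.491,.3280,.038]))"
```

```text
22.45 [0.4914 0.3282 0.1843] [-86.78  88.64 -48.43] [-0.01  0.13 -1.33] 0.0245
toolx [ 0.0157 -0.0177 -0.9997] jawyaw 128.3 tip [0.4913 0.3281 0.0718] maxvel 0.7
22.5 [0.4915 0.3282 0.185 ] [-86.03  88.64 -47.68] [-0.04 -0.62 -1.9 ] 0.0248
toolx [ 0.016  -0.0176 -0.9997] jawyaw 128.3 tip [0.4914 0.3282 0.0724] maxvel 1.5
[34.4  0.9 -0.5]
```

View pics/w30c.png

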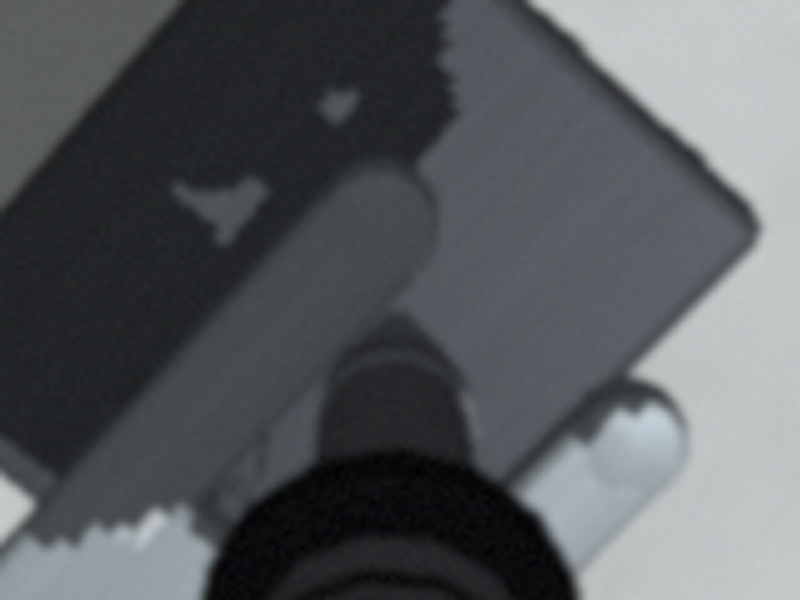

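Request:
{"api": "move_arm", "payload": {"deltas": [[6,0.4,0,0,-1],[8,0.4,0,0,-1],[8,0,0,0,-1],[3,0,0,0,-1],[0,0,0,0,-1]]}}

```text
time_s: 22.92
ee_pos: [0.4914, 0.3284, 0.1571]
tcp_rot: [-86.3, 88.6, -47.9]
contact_force: [-1.0, -0.3, -2.2]
gripper_width: 0.0245
```

```bash
python3 snap.py w31 240 170 400 290;python3 -c "
from h import *
print(tipto([.491,.3280,.038]))
im=vision.capture('scene');cv2.imwrite('pics/s31.png',cv2.resize(im[130:220,220:310,::-1],None,fx=6,fy=6,interpolation=cv2.INTER_CUBIC))"
```

```text
22.9167 [0.4914 0.3284 0.1571] [-86.29  88.64 -47.95] [-1.03 -0.26 -2.16] 0.0245
toolx [ 0.0159 -0.0177 -0.9997] jawyaw 128.3 tip [0.4913 0.3284 0.0446] maxvel 0.6
22.9667 [0.4914 0.3284 0.1574] [-86.4   88.64 -48.05] [-0.49 -0.52 -1.31] 0.0249
toolx [ 0.0159 -0.0177 -0.9997] jawyaw 128.3 tip [0.4913 0.3284 0.0448] maxvel 1.0
[ 6.8  0.  -0.5]
```

View pics/w31.png

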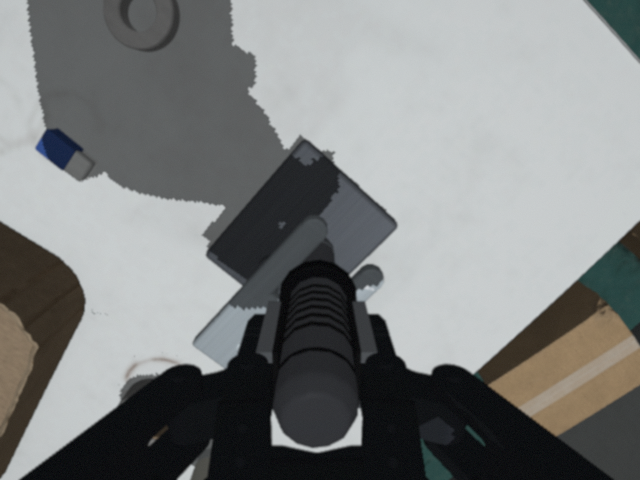

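View pics/s31.png

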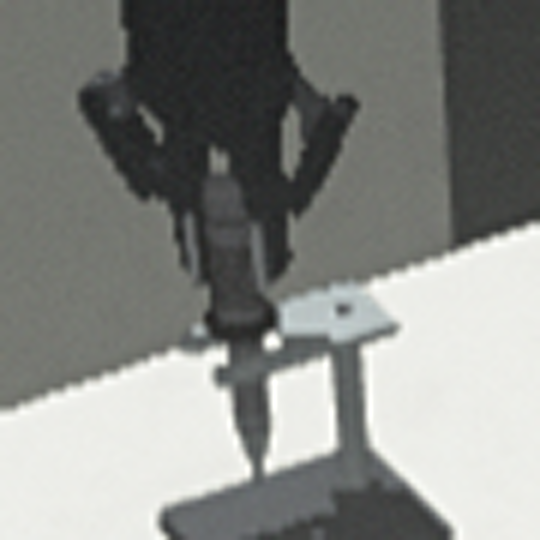

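Request:
{"api": "move_arm", "payload": {"deltas": [[3,0,0,0,-1],[2.5,0,0,0,-1],[1,0,0,0,-1],[0,0,0,0,-1],[0,0,0,0,-1]]}}

```text
time_s: 23.43
ee_pos: [0.4923, 0.3288, 0.1517]
tcp_rot: [-80.8, 88.6, -42.5]
contact_force: [1.3, 0.2, -2.2]
gripper_width: 0.0243
```

```bash
python3 snap.py w32 240 170 400 290;python3 -c "
from h import *
print(tipto([.491,.3280,.038]))"
```

```text
23.4333 [0.4923 0.3288 0.1517] [-80.85  88.61 -42.51] [ 1.27  0.19 -2.17] 0.0243
toolx [ 0.0178 -0.0163 -0.9997] jawyaw 128.3 tip [0.4924 0.3289 0.0392] maxvel 0.1
23.4833 [0.4923 0.3288 0.1517] [-80.79  88.61 -42.45] [-0.46 -0.15 -2.1 ] 0.0247
toolx [ 0.0179 -0.0163 -0.9997] jawyaw 128.3 tip [0.4924 0.3289 0.0392] maxvel 0.2
[ 1.2  0.2 -1.6]
```

View pics/w32c.png

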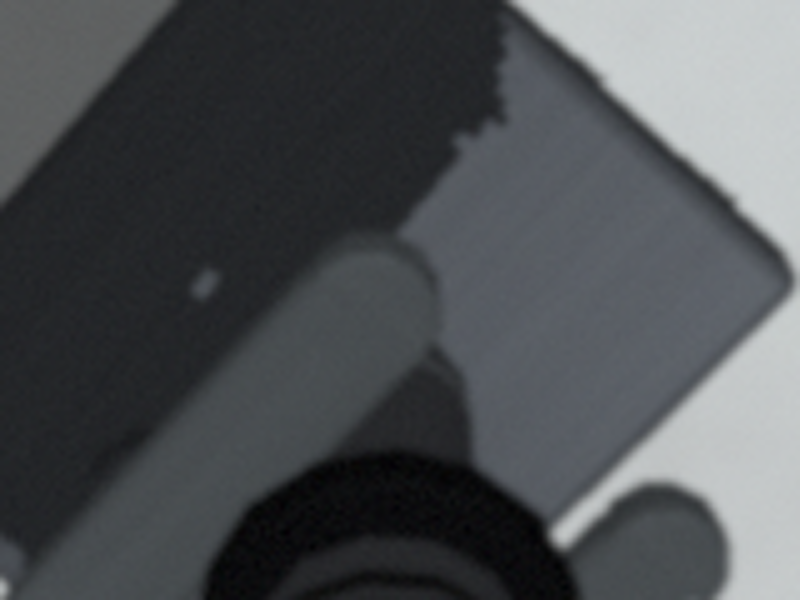

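```bash
python3 - <<'E'
import cv2
im=cv2.imread("pics/w13.png"); cv2.imwrite("pics/w13c.png",cv2.resize(im[170:290,240:400],None,fx=5,fy=5,interpolation=cv2.INTER_CUBIC))
E
```

```text
(no output)
```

View pics/w13c.png

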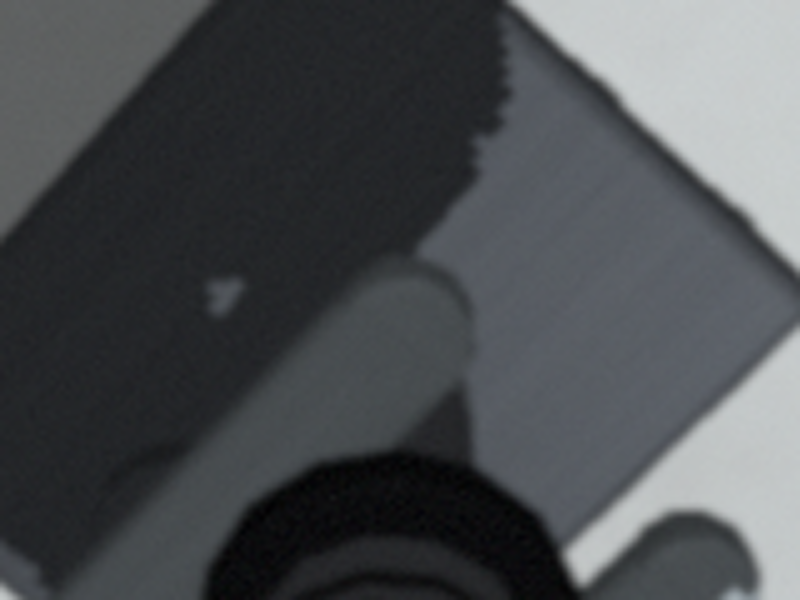

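Request:
{"api": "move_arm", "payload": {"deltas": [[0,-1.4,-1.1,0,-1],[0,0,0,0,-1],[1.5,0,0,0,-1],[0,0,0,0,-1],[0,0,0,0,-1]]}}

```text
time_s: 23.9
ee_pos: [0.4926, 0.327, 0.1507]
tcp_rot: [-78.5, 88.6, -40.2]
contact_force: [0.4, -0.3, -1.6]
gripper_width: 0.0245
```

```bash
python3 snap.py w33 240 170 400 290
```

```text
23.9 [0.4926 0.327  0.1507] [-78.52  88.6  -40.18] [ 0.42 -0.29 -1.61] 0.0245
toolx [ 0.0187 -0.0158 -0.9997] jawyaw 128.3 tip [0.4928 0.3271 0.0382] maxvel 0.2
23.95 [0.4926 0.3269 0.1507] [-78.6   88.6  -40.26] [ 0.38 -0.64 -1.61] 0.0246
toolx [ 0.0187 -0.0158 -0.9997] jawyaw 128.3 tip [0.4928 0.3271 0.0381] maxvel 0.1
```

View pics/w33c.png

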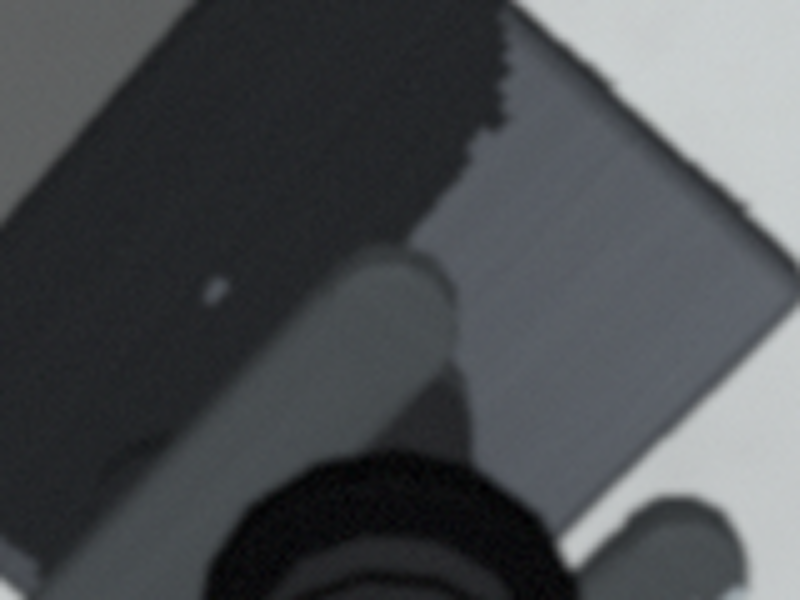

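Request:
{"api": "move_arm", "payload": {"deltas": [[1,0,0,0,-1],[0,0,0,0,-1],[1,0,0,0,-1],[0,0,0,0,-1],[0,0,0,0,-1]]}}

```text
time_s: 24.37
ee_pos: [0.4932, 0.3273, 0.1507]
tcp_rot: [-72.1, 88.5, -33.7]
contact_force: [0.8, 0.2, -1.4]
gripper_width: 0.0245
```

Request:
{"api": "move_arm", "payload": {"deltas": [[2,0,0,0,-1],[0,0,0,0,-1],[0,0,0,0,-1],[0,0,0,0,-1],[0,0,0,0,-1]]}}

```text
time_s: 24.78
ee_pos: [0.4939, 0.3276, 0.1505]
tcp_rot: [-66.3, 88.5, -28.0]
contact_force: [1.0, -0.8, 0.8]
gripper_width: 0.0246
```

Request:
{"api": "move_arm", "payload": {"deltas": [[0,0,0,0,-0.5],[0,0,0,0,-0.2],[0,0,0,0,0.2],[0,0,0,0,0.6],[0,0,0,0,1]]}}

```text
time_s: 25.2
ee_pos: [0.4939, 0.3276, 0.1499]
tcp_rot: [-67.5, 88.5, -29.2]
contact_force: [-0.2, 0.5, -0.8]
gripper_width: 0.0693
```

```bash
python3 snap.py w34 200 170 400 290; python3 -c "
from h import *
im=vision.capture('scene');cv2.imwrite('pics/s34.png',cv2.resize(im[130:220,220:310,::-1],None,fx=6,fy=6,interpolation=cv2.INTER_CUBIC))"
```

```text
25.2 [0.4939 0.3276 0.1499] [-67.51  88.47 -29.17] [-0.19  0.55 -0.78] 0.0693
toolx [ 0.0233 -0.013  -0.9996] jawyaw 128.3 tip [0.4946 0.3281 0.0374] maxvel 0.1
25.25 [0.4939 0.3276 0.1499] [-67.59  88.48 -29.25] [-0.11 -0.9  -0.45] 0.076
toolx [ 0.0232 -0.013  -0.9996] jawyaw 128.3 tip [0.4946 0.3281 0.0374] maxvel 0.1
```

View pics/w34.png

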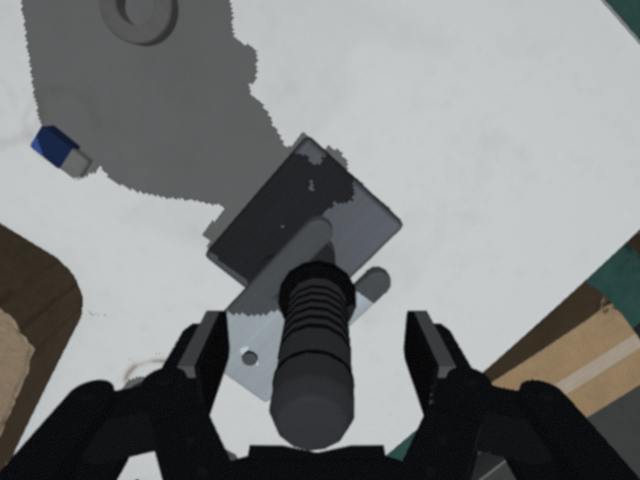

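View pics/s34.png

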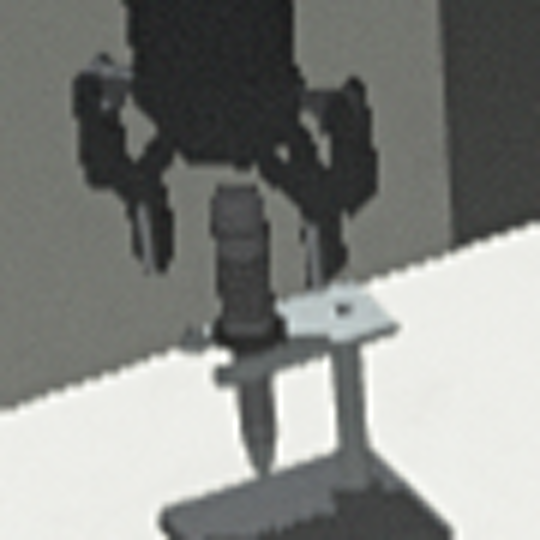

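Request:
{"api": "move_arm", "payload": {"deltas": [[0,0,0,0,1],[-10,0,0,0,1],[-20,0,0,0,1],[-25,0,0,0,1],[-25,0,0,0,1]]}}

```text
time_s: 25.72
ee_pos: [0.4895, 0.327, 0.2292]
tcp_rot: [-86.9, 88.6, -48.6]
contact_force: [0.3, 0.7, 0.3]
gripper_width: 0.0853
```

Request:
{"api": "move_arm", "payload": {"deltas": [[-20,0,0,0,1],[-15,-20,-15,0,1],[0,-30,-20,0,1],[0,-30,-20,0,1],[0,-30,-20,0,1]]}}

```text
time_s: 26.13
ee_pos: [0.4991, 0.1976, 0.2773]
tcp_rot: [-64.4, 88.4, -25.5]
contact_force: [0.7, -0.1, 0.7]
gripper_width: 0.0852
```

Request:
{"api": "move_arm", "payload": {"deltas": [[0,-30,-20,0,1],[0,-30,-20,0,1],[0,-20,-20,0,1],[0,0,0,0,1],[0,0,0,0,1]]}}

```text
time_s: 26.55
ee_pos: [0.5021, 0.0872, 0.284]
tcp_rot: [-60.2, 88.1, -21.7]
contact_force: [0.5, 0.9, -0.5]
gripper_width: 0.0854
```

```bash
python3 -c "
from h import *
st()
im=vision.capture('scene');cv2.imwrite('pics/s35.png',im[:,:,::-1])
cv2.imwrite('pics/s35c.png',cv2.resize(im[130:240,220:320,::-1],None,fx=5,fy=5,interpolation=cv2.INTER_CUBIC))
im=vision.capture('top');cv2.imwrite('pics/t35.png',im[:,:,::-1]);cv2.imwrite('pics/t35c.png',cv2.resize(im[180:290,400:500,::-1],None,fx=5,fy=5,interpolation=cv2.INTER_CUBIC))
"
```

```text
26.55 [0.5021 0.0872 0.284 ] [-60.23  88.14 -21.7 ] [ 0.52  0.94 -0.48] 0.0854
toolx [ 0.0302 -0.012  -0.9995] jawyaw 128.5 tip [0.5035 0.0878 0.1715] maxvel 2.8
```

View pics/s35c.png

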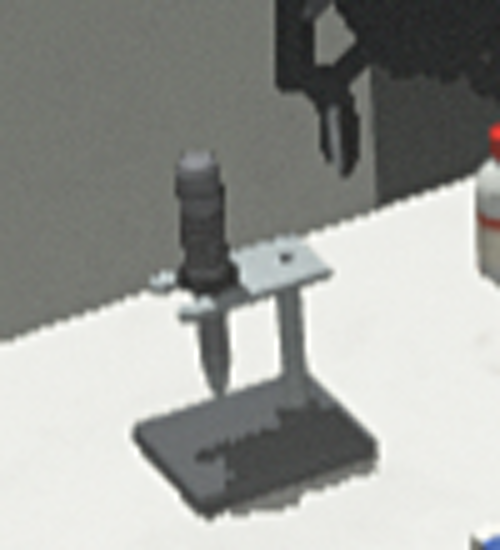

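View pics/t35c.png

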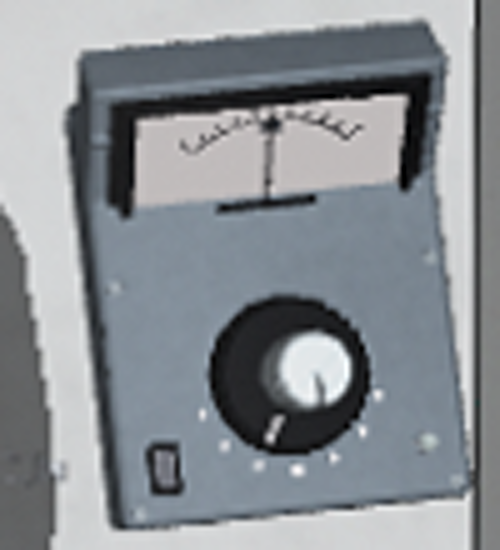

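View pics/t35.png

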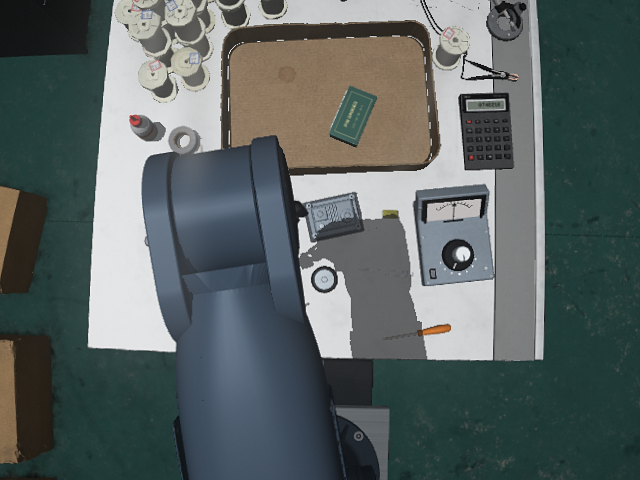

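```bash
python3 -c "
from plant import arm
print(arm.finish_job())"
```

```text
the job is handed in; nothing more can be done
None
```

The job is done and handed in after about 26.6 s of the 67 s allowed. No verdict was reported.

- **Meter:** I turned only the inner knob, counter-clockwise by about 0.9 rad. The last top view shows the needle in the dark zero block. The range ring's mark is at the same pixels as at the start.
- **Touches:** I touched the disc, then the round boss, then the square pad, each once for roughly 0.5–0.9 s. Measured force was roughly 2–4 N, and the wrist pictures show the tip within about 1–2 mm of each mark's centre. The probe stayed within about 1–1.5° of upright.
- **Stand:** The probe hangs upright in the fork by its collar, as it did at the start. The gripper is open and clear of everything. I never touched the eraser, ring gauge, tweezers or olive block. In the last top view the arm hid the eraser and ring, and the tweezers were hard to make out in the arm's shadow.

**Checks that disagreed:**
- **Fork centre:** The camera put it 2–3 mm further in y than the arm's pose when it first gripped the probe. I set the probe down between the two, inside the ±3 mm slot clearance.
- **Tool tilt:** The tool kept a tilt of 1–2° that the moves offered no way to correct.
- **Knob grip:** Closing on the knob gave a brief reading of about 40 N at the wrist, from one finger meeting the knob first. It settled at once and is well under the 120 N wrist limit. It is close to the 40 N limit for arm or gripper-body contact, but it came from a finger, not the body.

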